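# Hang the spool arm on the slotted upright and load a thread spool

## Task

Get the thread stand on the counter ready: hook the two claws of the blue spool arm into the slotted white upright and press the arm down until it is fully home and the orange catch springs out over its back plate. Then lower the green spool (do not let it drop) over the arm's spindle until it sits flat on the arm. Leave the brown spool, the mug and the bottle where they are.

Things in the scene. Friction and masses are not known exactly. Their poses are not given: they have to be found in the camera images.
- upright: Fixed white slotted upright: sizes here in mm; a hollow post 40 wide (y), 34 deep (x), 154 tall, on a dark foot plate 12 thick (from 30 in front of the face to 110 behind it, 110 wide). Origin at table height below the middle of its slotted front face: the face is its plane x = 0 and looks along its own -x; z up. The face sheet is 4 thick with two slots on the centre line.
- lower_slot (a point): Middle of the lower edge of the lower slot, on the face (z 63 in the upright's frame). Both slots are 11 mm wide and 20 mm high, with 27 mm of free depth behind the sheet.
- upper_slot (a point): The same for the upper slot (z 101 in the upright's frame).
- seat (a point): Point on the upright's face (x 0, y 0, z 45 mm in its frame) where the arm's origin lies when the arm is fully home; the axes of the two are then parallel.
- catch (a joint): Orange sprung catch in the upright: a nose 18 mm wide, 8 high, standing 8 out of the face above the upper slot (z 123 to 131). Value in m: 0 out, up to 0.010 pushed in. Its spring gives 2 N at 0 and 4 N at 8 mm. The arm's back plate pushes it in as the claws enter the slots; when the arm is home (plate top at z 121) it springs out over the plate and locks it.
- spool_arm: Loose blue spool arm, 0.2 to 0.4 kg, standing on the table in the attitude in which it is mounted. Origin: middle of the lower edge of its mating face; +x = direction of the claws (into the upright), z up. Back plate x -6 to 0, 30 mm wide, 76 high. Arm plate 8 thick, 30 wide, runs to -x and ends in a round seat of radius 24 at x -140. Once home it has 2 mm play and may lean out by 0.05 rad.
- lower_claw (a point): Underside of the lower claw's neck where it leaves the mating face (z 18 in the arm's frame). Each is 5 mm wide: a neck 6 high (x 0 to 6), then a hook (x 6 to 11) from 8 below the neck's underside up to the neck's top. Claws enter with the arm 8 to 14 (best 11) above home until the faces meet, then press straight down 11 against 2 to 8 N of friction; necks rest on the slots' lower edges.
- upper_claw (a point): The same for the upper claw (z 56 in the arm's frame).
- grip_block (a point): Middle of the black grip block on the arm (-75, 0, 38 in the arm's frame), to be pinched from above across its 14 mm thickness (along the arm's y). Block: x -95 to -55, y -7 to 7, z 8 to 51. A thin web 31 high joins it to the back plate.
- spindle_foot (a point): Foot of the steel spindle on the arm's round seat (-140, 0, 8 in the arm's frame). The spindle is 10 mm in diameter and 60 mm high, with a tapered tip.
- spindle_tip (a point): Tip of the spindle (-140, 0, 68 in the arm's frame).
- green_spool: Loose green thread spool with white end flanges, 60 mm high, upright, about 0.12 kg; a full spool, 48 mm in diameter over its whole height; a hole 14 mm in diameter right through. Origin at the centre of its underside, z up. On the spindle its origin is at the spindle's foot.
- brown_spool: Like the green spool but dark brown; not to be moved. Origin at the centre of its underside. The two spools may have changed places.
- mug: White mug, 80 mm in diameter, 90 mm high, a bystander. Origin at the centre of its underside.
- bottle: Blue bottle, 64 mm in diameter, 190 mm high, a bystander. Origin at the centre of its underside.
Not all that is in view belongs to the job. Leave any yellow look-alike of the spool_arm alone.

How it is judged:
On the way, in this order (a step that is already met when the one before it is completed fails the run):
1. the spool arm is hooked into the upright, fully down, with the catch out over it (x of spool_arm in the frame of upright between -0.005 and 0.005 m and y of spool_arm in the frame of upright between -0.005 and 0.005 m and z of spool_arm in the frame of upright between 0.04 and 0.05 m and value of joint catch below 0.003 m and angle between the z axis of spool_arm and the z axis of upright, either way round below 0.08 rad and angle between the x axis of spool_arm and the x axis of upright, either way round below 0.15 rad), for 0.2 s.
2. the green spool sits on the spindle, down on the arm's seat (x of green_spool in the frame of spool_arm between -0.145 and -0.135 m and y of green_spool in the frame of spool_arm between -0.005 and 0.005 m and z of green_spool in the frame of spool_arm between 0.004 and 0.012 m and angle between the z axis of green_spool and the z axis of spool_arm, either way round below 0.08 rad), for 0.2 s.
At the end, for the whole second after the job is handed in: The arm is at the seat within 5 mm along each axis, leaning under 0.08 rad and turned under 0.15 rad, with the catch out (under 3 mm); the green spool is on the spindle, its underside within 4 mm of the arm's round seat and its axis within 0.08 rad of the spindle's; both at rest (under 20 mm/s) (all of step 1 and all of step 2 and linear speed of each of spool_arm, green_spool below 0.02 m/s); the robot touches nothing.
It fails at once if the brown spool is moved by more than 30 mm or tipped (distance of brown_spool from where it was at the start of the episode above 0.03 m or angle between brown_spool's own z axis and vertical above 0.4 rad).
It fails at once if the mug is moved by more than 30 mm or tipped (distance of mug from where it was at the start of the episode above 0.03 m or angle between mug's own z axis and vertical above 0.4 rad).
It fails at once if the bottle is moved by more than 30 mm or tipped (distance of bottle from where it was at the start of the episode above 0.03 m or angle between bottle's own z axis and vertical above 0.4 rad).
It fails at once if the green spool drops down the spindle (faster than 0.6 m/s there) (linear speed of green_spool above 0.6 m/s and horizontal distance between green_spool and spindle_foot below 0.02 m and z of green_spool in the frame of spool_arm below 0.075 m).
It also fails if it takes over 70 s, if anything falls off the work surface, if the arm or the gripper's body presses on something with over 40 N, if the wrist force passes 120 N, or if a joint passes its speed limit or range.

## Robot

A 7-joint arm with a two-finger parallel gripper is mounted at the origin on the work surface. World frame = base frame: x ahead of the robot, y to its left, z up, the work surface at z = 0. Lengths are in m, angles in rad, forces in N, time in s.
With the tool pointing down it reaches from about 0.425 to 0.925 m from the base axis. Payload 6.8 kg.
Tool frame: the origin (TCP) lies midway between the tips of the shut fingers; the grasp point (between the pads) lies 19 mm behind it; y points along the fingers, z is the direction in which the jaws open and shut, and the axes are right-handed (so a half turn about y gives the same grasp; the last joint's range is limited). The gripper opens to 85 mm and grips with 20 to 120 N. Pads are 22 mm wide; open, the fingers measure 114 mm over their backs; the gripper's body (76 mm by 85 mm) begins 54 mm behind the grasp point. The pads swing forward as they close: fully open they stand 13 mm farther back than shut.
Start: joints at [1.014, 0.477, 0.022, 1.555, -0.011, 1.109, -0.083], TCP at [0.293, -0.608, 0.231] pointing down, gripper open.
Joint ranges: [-2.96, 2.96], [-0.34, 2.1], [-1.41, 1.46], [0.24, 2.44], [-1.37, 4.51], [0.17, 1.92], [-2.96, 2.96]. Speed limits (rad/s): [2.39, 2.39, 3.14, 3.14, 3.14, 3.14, 3.14].

## Interface

Orientations are given as a unit quaternion [w, x, y, z].
In Python, from station import bot gives the robot as it stands. The module is installed in compiled form; this text tells all that it offers.
- The arm moves only by the shell command python3 -m crank 'ROWS' [FORCE]. ROWS is JSON, a list of rows, each an object with "linear": the shift along the tool's x, y, z in m, a list of three; "dr": the turn, a rotation vector about the tool's x, y, z in degrees, a list of three; "hand": the gripper command: -1 is shut, 1 is fully open, values between are in proportion. A call has 1 to 10 rows; each row is the pose to reach, as a shift and turn from the pose commanded when the call began, along the tool's axes at that moment; what a row does not reach only later rows make up. A row lasts 1/12 s, in which the tool goes at most 41.7 mm and 7.16 degrees, less where a joint would pass 70% of its speed; a pose out of reach is approached as far as the arm can. A call with a gripper value outside its range is refused whole. The fingers move at their own pace and stop on an object; FORCE is the grip in N (left out, the last holds). Time passes only in rows, so rows that repeat a pose let the fingers close. It gives the time, the measured TCP pose, the force and the opening at its end, in the units of the state.
- bot.get_obs(): the state, without advancing time (a new reading comes with each control period).
- bot.read_camera(name): name is "scene" or "top" or "wrist"; returns the picture (400x640x3 uint8, blue, green, red); there is no depth.
- bot.camera_params(name): a dict with "K" (3x3 intrinsics, pixels), "R" (3x3) and "t" (3): a world point X has camera coordinates R X + t; the wrist camera has in their place "hand_eye" (4x4, takes a point from camera to tool coordinates, whose origin is the TCP and whose axes are the tool frame's). Camera axes: x right, y down, z forward; pixel columns grow to the right and rows downward; lengths in m; the calibration is good to about 2 mm. A picture is of the moment at which its call begins: read the wrist's pose just before it. camera_params takes no time and is no camera call.
- bot.hand_in(): hands the job in, once; it reports no verdict.
Trained networks look in the newest picture that a camera, given by its name, has taken for a name from the list of things; names that differ only in an ending like _2 or _b are one class to them, and where a whole thing is asked for, a point or a joint stands for the part that bears it (a point fixed in the world has none). Each returns a list of dicts, best first, with "score" (0 to 1); they miss things now and then, are a little off and sometimes report something else, mostly with a low value. They report only what shows in the picture. A call takes as long as a camera call. They do not tell look-alikes from the thing itself.
- bot.search_frame(camera, target): "extent" ([left, top, right, bottom] in pixels, round what is visible of it).
- bot.cut_out(camera, target): "pixels" (400x640 bool, what is visible of it) and "extent" ([left, top, right, bottom] in pixels, round what is visible of it).
- bot.place_of(camera, target): "xy" ([column, row] in pixels: a listed point, or the origin of a listed thing).
The state is a dict: "t": time; "q": joint angles; "joint_vel": joint speeds; "joint_torque": joint torques, N m; "eef_pos": TCP position; "tool_rot": TCP orientation; "contact_force": force on the tool from outside, world axes, zero at the start; "torque": the same for the moment, N m; "gripper_width": opening from 0.0 (shut) to 1.0 (fully open).
Only numpy, scipy, OpenCV 4.12 (cv2) and the standard library are available. Lean on these libraries where they do the work, as an engineer would, in place of code of your own. Each camera call takes 0.05 s, during which the arm holds its last target. There are 200 camera calls.

## Working session

There is one attempt and no reset: what is moved stays moved. The work goes in short steps, Python scripts to look and compute and a shell command to move; the robot and the scene stay as the last step left them, time stands still between calls to the robot, and variables do not carry over. Pictures are saved under pics/ and viewed, about 8 in all and at most 12, crops included, and the job is handed in when it is done.

```bash
mkdir -p pics; cat > h.py <<'E'
import numpy as np, cv2
from station import bot
from scipy.spatial.transform import Rotation as Ro
def R_(q): return Ro.from_quat([q[1],q[2],q[3],q[0]]).as_matrix()
def cam(n,o=None):
    p=bot.camera_params(n)
    if 'R' in p: return np.array(p['K']),np.array(p['R']),np.array(p['t'])
    o=o or bot.get_obs(); H=np.array(p['hand_eye']); T=np.eye(4); T[:3,:3]=R_(o['tool_rot']); T[:3,3]=o['eef_pos']
    W=np.linalg.inv(T@H); return np.array(p['K']),W[:3,:3],W[:3,3]
def proj(c,X):
    K,R,t=c; p=(np.atleast_2d(X)@R.T+t)@K.T; return p[:,:2]/p[:,2:]
def onz(c,uv,z):
    K,R,t=c; C=-R.T@t; d=R.T@np.linalg.inv(K)@np.array([uv[0],uv[1],1]); return C+d*(z-C[2])/d[2]
def tri(cs,uvs):
    A=[]
    for c,uv in zip(cs,uvs):
        P=c[0]@np.c_[c[1],c[2]]; A+= [uv[0]*P[2]-P[0],uv[1]*P[2]-P[1]]
    v=np.linalg.svd(np.array(A))[2][-1]; X=v[:3]/v[3]
    return X, max(np.linalg.norm(proj(c,X)[0]-uv) for c,uv in zip(cs,uvs))
E
python3 - <<'E'
from h import *
np.set_printoptions(precision=4,suppress=True)
o=bot.get_obs(); print(o)
for n in ['scene','top','wrist']:
    im=bot.read_camera(n); cv2.imwrite(f'pics/{n}0.png',im)
    K,R,t=cam(n,o); print(n,K[0,0],-R.T@t,R[2])
a=np.vstack([cv2.imread('pics/scene0.png'),cv2.imread('pics/top0.png')])
cv2.imwrite('pics/a.png',cv2.resize(a,None,fx=.75,fy=.75,interpolation=cv2.INTER_AREA))
for n in ['scene','top']:
  c=cam(n)
  for k in ['upright','lower_slot','upper_slot','seat','spool_arm','lower_claw','upper_claw','grip_block','spindle_foot','spindle_tip','green_spool','brown_spool','mug','bottle']:
    print(n,k,[(round(r['score'],2),np.round(r['xy'],1).tolist(),np.round(onz(c,r['xy'],0),3)[:2].tolist()) for r in bot.place_of(n,k)[:3]])
E
```

```text
{'t': 0.0, 'q': array([ 1.0139,  0.4778,  0.0223,  1.5565, -0.0115,  1.1092, -0.0831]), 'joint_vel': array([-0.0005, -0.0009, -0.0014,  0.0005, -0.    , -0.0004, -0.0021]), 'joint_torque': array([ -0.0002, -59.644 ,   1.6078, -28.1204,   0.0124,   0.0091,
         0.    ]), 'eef_pos': array([ 0.2926, -0.6077,  0.2303]), 'tool_rot': array([ 0.1572, -0.1575,  0.69  , -0.6888]), 'contact_force': array([-0.3274,  0.2086, -0.2388]), 'torque': array([-0.0471,  0.041 ,  0.0739]), 'gripper_width': 0.9970459374793212}
scene 407.82878389281456 [ 0.968  -0.1959  0.833 ] [-0.5168  0.1223 -0.8473]
top 397.2844030789874 [ 0.3806 -0.0772  0.9849] [ 0.0998 -0.0099 -0.995 ]
wrist 305.7173319833575 [ 0.3531 -0.5785  0.3725] [-0.2392 -0.1146 -0.9642]
scene upright [(0.89, [467.0, 191.0], [0.536, 0.267])]
scene lower_slot [(0.86, [473.0, 176.1], [0.499, 0.301])]
scene upper_slot [(0.74, [315.6, 206.9], [0.483, -0.097]), (0.67, [473.6, 170.8], [0.485, 0.309])]
scene seat [(0.63, [471.3, 184.3], [0.521, 0.286])]
scene spool_arm [(0.98, [305.5, 141.6], [0.282, -0.074]), (0.96, [318.1, 208.9], [0.49, -0.093
[... 1740 characters left out ...]
.3, 189.5], [0.508, -0.163])]
top grip_block [(0.9, [381.3, 194.4], [0.496, -0.24]), (0.83, [386.3, 287.3], [0.268, -0.25]), (0.81, [310.7, 166.0], [0.567, -0.063])]
top spindle_foot [(0.86, [300.2, 144.6], [0.622, -0.036]), (0.82, [283.7, 226.4], [0.415, 0.002]), (0.73, [405.2, 199.1], [0.485, -0.3])]
top spindle_tip [(0.77, [298.8, 137.0], [0.641, -0.033]), (0.72, [366.1, 310.4], [0.212, -0.2]), (0.71, [413.7, 197.0], [0.49, -0.321])]
top green_spool [(0.88, [305.4, 120.7], [0.684, -0.049])]
top brown_spool [(0.85, [348.1, 119.3], [0.688, -0.158])]
top mug [(0.72, [455.0, 252.0], [0.354, -0.421]), (0.65, [455.2, 157.1], [0.592, -0.428])]
top bottle [(0.97, [455.0, 250.7], [0.357, -0.421])]
```

View pics/a.png

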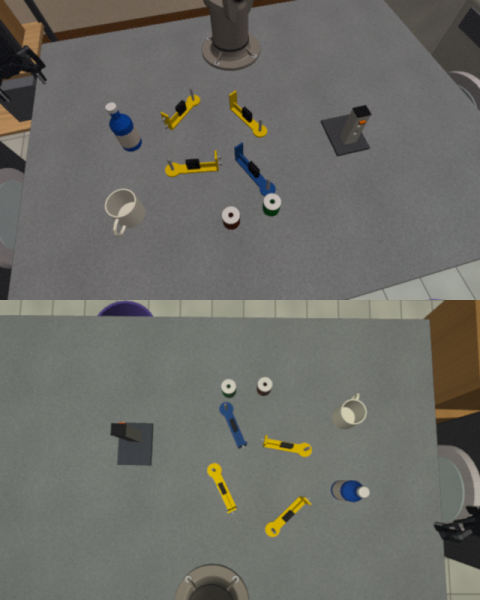

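The candidates in the full-size scene picture are blue at (318,209)–(355,252) and yellow look-alikes at about (225–291,215), (225–257,140) and (310–345,135–175). By colour the blue one is the spool arm. The green spool is at scene (363,275) and the brown one at (306,293). Next I fit the poses from both fixed cameras and check them in a crop.

```bash
cat >> h.py <<'E'
from scipy.optimize import least_squares
ARM={'spool_arm':(0,0,0),'lower_claw':(0,0,.018),'upper_claw':(0,0,.056),'grip_block':(-.075,0,.038),'spindle_foot':(-.14,0,.008),'spindle_tip':(-.14,0,.068)}
UP={'upright':(0,0,0),'lower_slot':(0,0,.063),'upper_slot':(0,0,.101),'seat':(0,0,.045)}
def Tz(p,X,z=0):
    c,s=np.cos(p[2]),np.sin(p[2]); X=np.atleast_2d(X)
    return np.c_[p[0]+c*X[:,0]-s*X[:,1],p[1]+s*X[:,0]+c*X[:,1],X[:,2]+z]
def fit(model,p0,cams,cs,tol=30,z=0):
    obs=[]
    for n in cams:
        for k,X in model.items():
            e=proj(cs[n],Tz(p0,X,z))[0]
            r=[x for x in bot.place_of(n,k) if np.linalg.norm(np.array(x['xy'])-e)<tol]
            if r:
                r=min(r,key=lambda x:np.linalg.norm(np.array(x['xy'])-e)); obs.append((n,k,X,np.array(r['xy'])))
    f=lambda p:np.concatenate([proj(cs[n],Tz(p,X,z))[0]-uv for n,k,X,uv in obs])
    s=least_squares(f,p0,loss='soft_l1',f_scale=1.5,x_scale=[.01,.01,.1])
    for (n,k,X,uv),e in zip(obs,f(s.x).reshape(-1,2)): print('  ',n,k,uv.round(1),e.round(1))
    return s.x
E
python3 - <<'E'
from h import *
np.set_printoptions(precision=4,suppress=True)
cs={n:cam(n) for n in ['scene','top']}
pa=fit(ARM,[.49,-.087,np.radians(202)],['scene','top'],cs); print('arm',pa,np.degrees(pa[2]))
pu=fit(UP,[.54,.26,np.pi],['scene','top'],cs); print('up',pu,np.degrees(pu[2]))
for k in ['green_spool','brown_spool']:
    a=bot.place_of('scene',k);b=bot.place_of('top',k)
    print(k,[tri([cs['scene'],cs['top']],[np.array(x['xy']),np.array(b[0]['xy'])]) for x in a[:2]])
UB=[(x,y,z) for x,y in [(-.03,-.055),(-.03,.055),(.11,.055),(.11,-.055),(-.03,-.055)] for z in [.012]]
UF=[(0,y,z) for y,z in [(-.02,.012),(.02,.012),(.02,.166),(-.02,.166),(-.02,.012)]]
AB=[(-.095,-.007,.051),(-.095,.007,.051),(-.055,.007,.051),(-.055,-.007,.051),(-.095,-.007,.051)]
AP=[(0,-.015,0),(0,.015,0),(0,.015,.076),(0,-.015,.076),(0,-.015,0)]
AS=[(-.14,0,.008),(-.14,0,.068)]
out=[]
for n in ['scene','top']:
    S=4; im=cv2.resize(cv2.imread(f'pics/{n}0.png'),None,fx=S,fy=S,interpolation=cv2.INTER_CUBIC)
    for p,ls in [(pa,[AB,AP,AS]),(pu,[UB,UF])]:
        for l in ls: cv2.polylines(im,[(proj(cs[n],Tz(p,np.array(l)))*S+S/2).astype(int)],False,(255,0,255),1)
    for p,h in [(pa,.1),(pu,0.06)]:
        c=proj(cs[n],Tz(p,(-.05 if p is pa else 0.02,0,.05)))[0]*S; x,y=np.clip(c.astype(int)-[195,145],0,None); out.append(im[y:y+290,x:x+390])
cv2.imwrite('pics/b.png',np.vstack([np.hstack(out[:2]),np.hstack(out[2:])]))
E
```

```text
scene spool_arm [318.1 208.9] [0.4 1. ]
   scene lower_claw [318.2 208.1] [ 0.1 -2.1]
   scene upper_claw [316.7 197.5] [ 1.2 -0.2]
   scene grip_block [338.4 222.6] [0.3 1.8]
   scene spindle_foot [354.8 252.4] [ 2.1 -1. ]
   scene spindle_tip [359.1 241.1] [-0.6 -1.7]
   top spool_arm [319.5 195.5] [ 2.7 -0.2]
   top lower_claw [325.5 195.9] [-3.2 -1.4]
   top upper_claw [312.7 166.5] [ 9.9 26.1]
   top grip_block [310.7 166. ] [-0.1 -0.9]
   top spindle_foot [300.2 144.6] [ 0.6 -0.9]
   top spindle_tip [298.8 137. ] [1.1 0.5]
arm [ 0.4929 -0.0925  3.5391] 202.7756607822213
   scene upright [467. 191.] [-3.9  1.9]
   scene lower_slot [473.  176.1] [-2.2  1.9]
   scene upper_slot [473.6 170.8] [ 2.3 -2.6]
   scene seat [471.3 184.3] [-2.8 -1.8]
   top upright [183.  176.7] [-0.2 -0.3]
   top lower_slot [174.7 174.1] [-0.8 -2. ]
   top upper_slot [170.2 168.6] [-2.4  0.6]
   top seat [176.7 174. ] [-0.2 -0.6]
up [0.5385 0.2559 3.1416] 180.0
green_spool [(array([ 0.6797, -0.0464,  0.0151]), np.float64(1.4373428427619692)), (array([ 0.6874, -0.1117, -0.0069]), np.float64(27.723689476030103))]
brown_spool [(array([ 0.6847, -0.1633,  0.0072]), np.float64(2.8614506435703952))]
```

View pics/b.png

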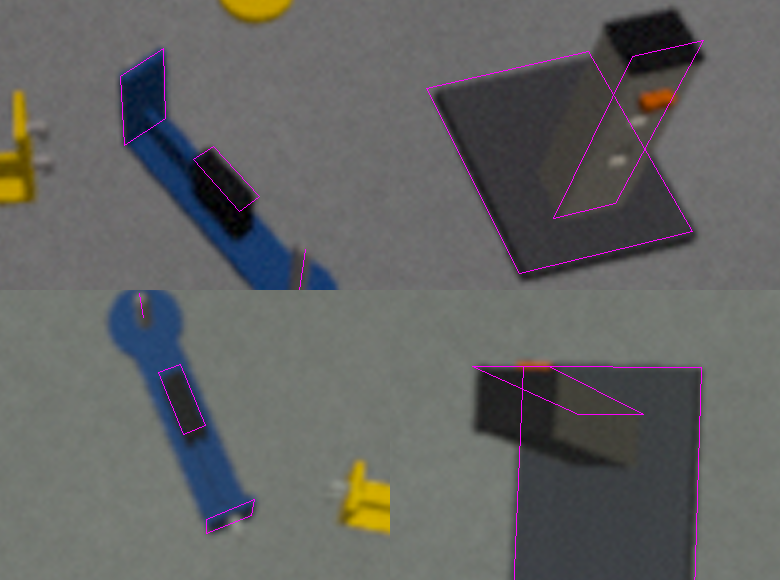

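The overlay confirms the blue arm (crop left), and the upright's foot and face agree with the picture if the 154 mm is counted from the table. I now go to look with the wrist camera from above the arm.

```bash
cat >> h.py <<'E'
def go(P,deg):
    "shift (mm) and turn (deg) in tool axes to tool-down pose, jaw axis z at heading deg (or deg+180)"
    o=bot.get_obs(); R0=R_(o['tool_rot']); best=None
    for a in (deg,deg+180):
        z=np.array([np.cos(np.radians(a)),np.sin(np.radians(a)),0]); y=np.array([0,0,-1.]); R1=np.c_[np.cross(y,z),y,z]
        d=np.degrees(Ro.from_matrix(R0.T@R1).as_rotvec())
        if best is None or np.linalg.norm(d)<np.linalg.norm(best): best=d
    print('t %.2f p'%o['t'],o['eef_pos'].round(4),'jaw',round(np.degrees(np.arctan2(R0[1,2],R0[0,2])),2),'q7 %.2f'%o['q'][6],'lin mm',(R0.T@(np.array(P)-o['eef_pos'])*1000).round(1),'dr',best.round(2),'F',o['contact_force'].round(1),'w %.3f'%o['gripper_width'])
E
python3 - <<'E'
from h import *
np.set_printoptions(precision=3,suppress=True)
print(R_(bot.get_obs()['tool_rot'])); print(np.array(bot.camera_params('wrist')['hand_eye']))
go([.56,-.063,.25],202.8+90); go([.54,-.12,.25],90)
E
```

```text
[[-0.901  0.     0.434]
 [-0.434 -0.    -0.901]
 [-0.    -1.     0.   ]]
[[-0.     0.964  0.265 -0.067]
 [-0.001 -0.265  0.964 -0.142]
 [ 1.    -0.     0.001 -0.   ]
 [ 0.     0.     0.     1.   ]]
t 2.75 p [ 0.293 -0.608  0.231] jaw -64.29 q7 -0.08 lin mm [-477.2  -18.7 -375.3] dr [-0.    2.91 -0.  ] F [-0.3 -0.3 -0.1] w 1.000
t 2.75 p [ 0.293 -0.608  0.231] jaw -64.29 q7 -0.08 lin mm [-434.4  -18.7 -332.6] dr [-0.   25.71 -0.  ] F [-0.3 -0.3 -0.1] w 1.000
```

```bash
python3 -m crank '[{"linear":[0,-0.04,0],"dr":[0,0,0],"hand":1},{"linear":[0,-0.08,0],"dr":[0,0,0],"hand":1},{"linear":[-0.03,-0.08,-0.02],"dr":[0,2.9,0],"hand":1},{"linear":[-0.06,-0.08,-0.045],"dr":[0,2.9,0],"hand":1},{"linear":[-0.09,-0.08,-0.07],"dr":[0,2.9,0],"hand":1},{"linear":[-0.12,-0.08,-0.095],"dr":[0,2.9,0],"hand":1},{"linear":[-0.15,-0.08,-0.12],"dr":[0,2.9,0],"hand":1},{"linear":[-0.18,-0.08,-0.145],"dr":[0,2.9,0],"hand":1},{"linear":[-0.21,-0.08,-0.17],"dr":[0,2.9,0],"hand":1},{"linear":[-0.24,-0.08,-0.19],"dr":[0,2.9,0],"hand":1}]'
python3 -m crank '[{"linear":[-0.03,0,-0.022],"dr":[0,0,0],"hand":1},{"linear":[-0.06,0,-0.045],"dr":[0,0,0],"hand":1},{"linear":[-0.09,0.01,-0.07],"dr":[0,0,0],"hand":1},{"linear":[-0.12,0.02,-0.095],"dr":[0,0,0],"hand":1},{"linear":[-0.15,0.03,-0.12],"dr":[0,0,0],"hand":1},{"linear":[-0.18,0.04,-0.145],"dr":[0,0,0],"hand":1},{"linear":[-0.21,0.05,-0.165],"dr":[0,0,0],"hand":1},{"linear":[-0.22,0.06,-0.18],"dr":[0,0,0],"hand":1},{"linear":[-0.22,0.06,-0.18],"dr":[0,0,0],"hand":1}]'
python3 - <<'E'
from h import *
np.set_printoptions(precision=4,suppress=True)
go([.5617,-.0635,.10],292.8)
o=bot.get_obs(); c=cam('wrist',o); im=bot.read_camera('wrist')
pa=fit(ARM,[.4929,-.0925,3.5391],['wrist'],{'wrist':c},40); print(pa,np.degrees(pa[2]))
AB=[(-.095,-.007,.051),(-.095,.007,.051),(-.055,.007,.051),(-.055,-.007,.051),(-.095,-.007,.051)]
AP=[(0,-.015,0),(0,.015,0),(0,.015,.076),(0,-.015,.076),(0,-.015,0)]
a=np.linspace(0,6.3,40); SE=np.c_[-.14+.024*np.cos(a),.024*np.sin(a),0*a+.008]
for l,p in [(AB,pa),(AP,pa),(SE,pa)]: cv2.polylines(im,[proj(c,Tz(p,np.array(l))).round().astype(int)],False,(255,0,255),1)
for k in ['green_spool','brown_spool']: print(k,[(r['score'],onz(c,r['xy'],0)) for r in bot.place_of('wrist',k)[:2]])
cv2.imwrite('pics/c.png',im)
E
```

```text
t: 3.58
eef_pos: [0.427, -0.3305, 0.3117]
tool_rot: [-0.14, 0.14, -0.693, 0.693]
contact_force: [1.0, 0.0, 0.5]
gripper_width: 1.002
t: 4.33
eef_pos: [0.5599, -0.0754, 0.2494]
tool_rot: [0.142, -0.143, 0.694, -0.691]
contact_force: [-0.6, 0.3, 0.7]
gripper_width: 1.0
t 4.33 p [ 0.5599 -0.0754  0.2494] jaw -66.72 q7 -1.22 lin mm [ -6.5 149.4  -9.7] dr [0.22 0.48 0.06] F [-0.6  0.3  0.7] w 1.000
   wrist lower_claw [311.  232.7] [ 1.2 -2.3]
   wrist upper_claw [311.6 240. ] [-0.2  1.5]
   wrist grip_block [315.5 176.4] [-3.6 -0.6]
   wrist spindle_foot [310.2 115.5] [2.5 2.7]
   wrist spindle_tip [311.7 118.4] [-0.5 -0.6]
[ 0.4916 -0.0934  3.5393] 202.78418142116456
green_spool [(0.84, array([ 0.6811, -0.0456,  0.    ]))]
brown_spool [(0.69, array([ 0.6892, -0.1678,  0.    ])), (0.53, array([ 0.6225, -0.037 ,  0.    ]))]
```

View pics/c.png

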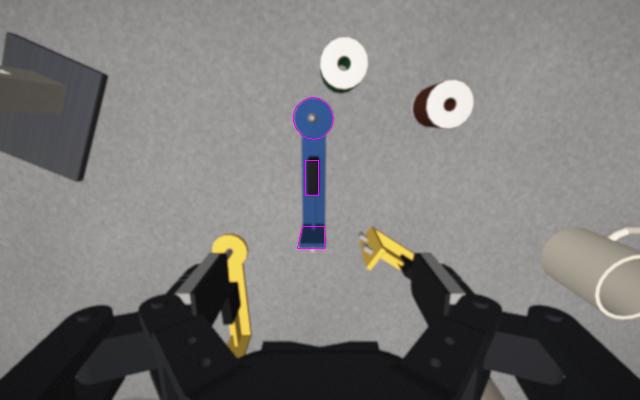

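The picture shows the blue arm from its seat (313,118) to its claw plate (312,238). The overlay lies on it, and nothing stands beside the block at (312,178). Now I go down and grip.

```bash
python3 -m crank '[{"linear":[-0.006,0.03,-0.0095],"dr":[0.2,0.5,0],"hand":1},{"linear":[-0.006,0.06,-0.0095],"dr":[0.2,0.5,0],"hand":1},{"linear":[-0.006,0.095,-0.0095],"dr":[0.2,0.5,0],"hand":1},{"linear":[-0.006,0.13,-0.0095],"dr":[0.2,0.5,0],"hand":1},{"linear":[-0.006,0.16,-0.0095],"dr":[0.2,0.5,0],"hand":1},{"linear":[-0.006,0.19,-0.0095],"dr":[0.2,0.5,0],"hand":1},{"linear":[-0.006,0.21,-0.0095],"dr":[0.2,0.5,0],"hand":1},{"linear":[-0.006,0.222,-0.0095],"dr":[0.2,0.5,0],"hand":1},{"linear":[-0.006,0.228,-0.0095],"dr":[0.2,0.5,0],"hand":1},{"linear":[-0.006,0.228,-0.0095],"dr":[0.2,0.5,0],"hand":1}]' 80
python3 -c "
from h import *
go([.5612,-.064,.0205],292.8)"
```

```text
t: 5.62
eef_pos: [0.5612, -0.0707, 0.0227]
tool_rot: [-0.137, 0.137, -0.693, 0.695]
contact_force: [-0.2, 0.7, 0.7]
gripper_width: 0.999
t 5.62 p [ 0.5612 -0.0707  0.0227] jaw -67.7 q7 -1.36 lin mm [-2.6  2.1 -6.2] dr [-0.17 -0.5   0.06] F [-0.2  0.7  0.7] w 0.999
```

```bash
python3 -m crank '[{"linear":[-0.0025,0.002,-0.006],"dr":[0,0,0],"hand":1},{"linear":[-0.0025,0.002,-0.006],"dr":[0,0,0],"hand":1},{"linear":[-0.0025,0.002,-0.006],"dr":[0,0,0],"hand":1}]' 80
python3 -c "
from h import *
go([.5612,-.064,.0205],292.8)
bot.read_camera('top');go([.5612,-.064,.0205],292.8)"
```

```text
t: 5.87
eef_pos: [0.5626, -0.0633, 0.0225]
tool_rot: [-0.138, 0.136, -0.692, 0.695]
contact_force: [0.3, -0.4, 0.2]
gripper_width: 1.0
t 5.87 p [ 0.5626 -0.0633  0.0225] jaw -67.63 q7 -1.38 lin mm [1.6 2.  0.1] dr [-0.24 -0.43 -0.13] F [ 0.3 -0.4  0.2] w 1.000
t 5.92 p [ 0.5624 -0.0637  0.0224] jaw -67.65 q7 -1.38 lin mm [ 1.3  1.9 -0.2] dr [-0.25 -0.45 -0.11] F [-0.2 -0.3 -0.3] w 0.999
```

```bash
python3 -m crank '[{"linear":[0.001,0.001,0],"dr":[0,-0.4,0],"hand":-1},{"linear":[0.001,0.001,0],"dr":[0,-0.4,0],"hand":-1},{"linear":[0.001,0.001,0],"dr":[0,-0.4,0],"hand":-1},{"linear":[0.001,0.001,0],"dr":[0,-0.4,0],"hand":-1},{"linear":[0.001,0.001,0],"dr":[0,-0.4,0],"hand":-1},{"linear":[0.001,0.001,0],"dr":[0,-0.4,0],"hand":-1},{"linear":[0.001,0.001,0],"dr":[0,-0.4,0],"hand":-1},{"linear":[0.001,0.001,0],"dr":[0,-0.4,0],"hand":-1},{"linear":[0.001,0.001,0],"dr":[0,-0.4,0],"hand":-1},{"linear":[0.001,0.001,0],"dr":[0,-0.4,0],"hand":-1}]' 80
python3 -c "
from h import *
go([.5612,-.064,.25],292.8)"
```

```text
t: 6.75
eef_pos: [0.5607, -0.0645, 0.0204]
tool_rot: [-0.14, 0.139, -0.692, 0.695]
contact_force: [-0.0, -0.5, 3.4]
gripper_width: 0.149
t 6.75 p [ 0.5607 -0.0645  0.0204] jaw -67.29 q7 -1.37 lin mm [  -0.7 -229.6    0.5] dr [-0.21 -0.09 -0.01] F [-0.  -0.5  3.4] w 0.149
```

```bash
python3 -m crank '[{"linear":[0,-0.01,0],"dr":[0,0,0],"hand":-1},{"linear":[0,-0.03,0],"dr":[0,0,0],"hand":-1},{"linear":[0,-0.055,0],"dr":[0,0,0],"hand":-1},{"linear":[0,-0.08,0],"dr":[0,0,0],"hand":-1},{"linear":[0,-0.1,0],"dr":[0,0,0],"hand":-1},{"linear":[0,-0.12,0],"dr":[0,0,0],"hand":-1},{"linear":[0,-0.13,0],"dr":[0,0,0],"hand":-1},{"linear":[0,-0.13,0],"dr":[0,0,0],"hand":-1}]' 80
python3 -c "
from h import *
go([.72,.20,.15],270)"
```

```text
t: 7.42
eef_pos: [0.5618, -0.064, 0.1527]
tool_rot: [-0.141, 0.138, -0.692, 0.695]
contact_force: [0.2, -0.2, -2.6]
gripper_width: 0.151
t 7.42 p [ 0.5618 -0.064   0.1527] jaw -67.29 q7 -1.30 lin mm [-247.8    2.7 -182.4] dr [-0.26 22.71 -0.27] F [ 0.2 -0.2 -2.6] w 0.151
```

```bash
python3 -m crank '[{"linear":[-0.025,0,-0.018],"dr":[0,2,0],"hand":-1},{"linear":[-0.055,0,-0.04],"dr":[0,5,0],"hand":-1},{"linear":[-0.085,0,-0.062],"dr":[0,8,0],"hand":-1},{"linear":[-0.115,0,-0.085],"dr":[0,11,0],"hand":-1},{"linear":[-0.145,0,-0.107],"dr":[0,14,0],"hand":-1},{"linear":[-0.175,0,-0.129],"dr":[0,17,0],"hand":-1},{"linear":[-0.205,0,-0.151],"dr":[0,20,0],"hand":-1},{"linear":[-0.23,0,-0.169],"dr":[0,22.7,0],"hand":-1},{"linear":[-0.248,0,-0.182],"dr":[0,22.7,0],"hand":-1},{"linear":[-0.248,0,-0.182],"dr":[0,22.7,0],"hand":-1}]' 80
python3 - <<'E'
from h import *
np.set_printoptions(precision=4,suppress=True)
bot.read_camera('top')
go([.72,.20,.15],270)
o=bot.get_obs(); c=cam('wrist',o); im=bot.read_camera('wrist'); cv2.imwrite('pics/w2.png',im)
im2=bot.read_camera('scene'); cv2.imwrite('pics/s2.png',im2); cv2.imwrite('pics/t2.png',bot.read_camera('top'))
cs={n:cam(n) for n in ['scene','top']}; cs['wrist']=c
np.save('pics/w2.npy',np.hstack([c[1],c[2][:,None]]))
print(fit(UP,[.5385,.2559,3.1416],['wrist','scene','top'],cs,60))
UB=[(x,y,.012) for x,y in [(-.03,-.055),(-.03,.055),(.11,.055),(.11,-.055),(-.03,-.055)]]
UF=[(0,y,z) for y,z in [(-.02,.012),(.02,.012),(.02,.154),(-.02,.154),(-.02,.012)]]
for l in (UB,UF): cv2.polylines(im,[proj(c,Tz([.5385,.2559,3.1416],np.array(l))).round().astype(int)],False,(255,0,255),1)
cv2.imwrite('pics/d.png',im)
E
```

```text
t: 8.25
eef_pos: [0.7185, 0.2069, 0.1469]
tool_rot: [0.002, -0.003, 0.707, -0.707]
contact_force: [-0.2, 0.9, -1.7]
gripper_width: 0.152
t 8.30 p [0.7179 0.2036 0.1469] jaw -89.72 q7 -2.03 lin mm [-2.1 -3.1  3.6] dr [-0.12  0.28  0.1 ] F [-1.  -0.2 -2.2] w 0.153
   scene upright [465.1 193.6] [-1.3  0.6]
   scene lower_slot [470.1 174.9] [1.5 4.5]
   scene upper_slot [475.3 170.2] [ 1.4 -0.6]
   scene seat [471.4 188. ] [-2.1 -4.2]
[0.5423 0.2559 3.1416]
```

View pics/d.png

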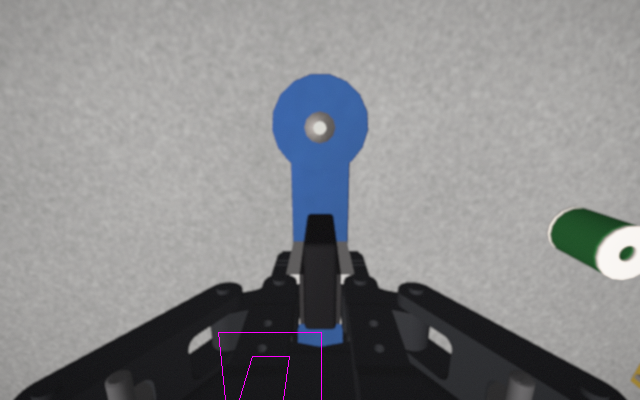

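The view shows the held arm (seat at (320,127)), but not the upright, which lies behind the gripper. I go up and across, to look at it from above.

```bash
python3 -m crank '[{"linear":[0,-0.04,0.01],"dr":[0,0.3,0],"hand":-1},{"linear":[0,-0.08,0.03],"dr":[0,0.3,0],"hand":-1},{"linear":[0.01,-0.12,0.04],"dr":[0,0.3,0],"hand":-1},{"linear":[0.04,-0.14,0.055],"dr":[0,0.3,0],"hand":-1},{"linear":[0.08,-0.15,0.065],"dr":[0,0.3,0],"hand":-1},{"linear":[0.12,-0.15,0.065],"dr":[0,0.3,0],"hand":-1},{"linear":[0.16,-0.15,0.065],"dr":[0,0.3,0],"hand":-1},{"linear":[0.2,-0.15,0.065],"dr":[0,0.3,0],"hand":-1},{"linear":[0.24,-0.15,0.065],"dr":[0,0.3,0],"hand":-1},{"linear":[0.265,-0.15,0.065],"dr":[0,0.3,0],"hand":-1}]' 80
python3 -m crank '[{"linear":[0.0,0,0],"dr":[0,0,0],"hand":-1},{"linear":[0.0,0,0],"dr":[0,0,0],"hand":-1},{"linear":[0.0,0,0],"dr":[0,0,0],"hand":-1}]' 80
python3 - <<'E'
from h import *
np.set_printoptions(precision=4,suppress=True)
go([.45,.14,.3],270)
o=bot.get_obs(); c=cam('wrist',o); im=bot.read_camera('wrist'); cv2.imwrite('pics/w3.png',im)
np.save('pics/w3.npy',np.hstack([c[1],c[2][:,None]]))
for p,col in [([.5385,.2559,3.1416],(255,0,255))]:
  for l in ([(x,y,.012) for x,y in [(-.03,-.055),(-.03,.055),(.11,.055),(.11,-.055),(-.03,-.055)]],[(x,y,.154) for x,y in [(0,-.02),(0,.02),(.034,.02),(.034,-.02),(0,-.02)]]):
    cv2.polylines(im,[proj(c,Tz(p,np.array(l))).round().astype(int)],False,col,1)
cv2.imwrite('pics/e.png',im)
E
```

```text
t: 9.88
eef_pos: [0.4499, 0.135, 0.2995]
tool_rot: [0.001, -0.002, -0.706, 0.708]
contact_force: [-0.7, -0.3, -1.3]
gripper_width: 0.149
t: 10.13
eef_pos: [0.4544, 0.1351, 0.3001]
tool_rot: [0.001, -0.003, -0.706, 0.708]
contact_force: [0.9, -0.1, -1.9]
gripper_width: 0.147
t 10.13 p [0.4544 0.1351 0.3001] jaw -90.29 q7 -2.03 lin mm [ 4.4  0.  -4.9] dr [-0.17 -0.29 -0.18] F [ 0.9 -0.1 -1.9] w 0.147
```

View pics/e.png

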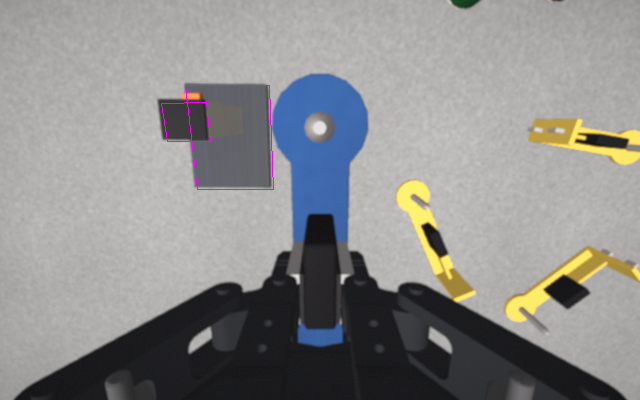

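The picture shows the foot plate at (185–272, 85–188) and the post top at (160–208, 98–141), a few pixels off the overlay. I refine the upright's pose by edge fitting in the three views, and fit the held arm in the tool frame too.

```bash
cat > ef.py <<'E'
from h import *
np.set_printoptions(precision=4,suppress=True)
V={'scene':('pics/scene0.png',cam('scene')),'top':('pics/top0.png',cam('top'))}
W=np.load('pics/w3.npy'); V['wrist']=('pics/w3.png',(cam('scene')[0]*0+np.array(bot.camera_params('wrist')['K']),W[:,:3],W[:,3]))
def edge(n,A,B,m=24,rad=7):
    g=cv2.GaussianBlur(cv2.cvtColor(cv2.imread(V[n][0]),cv2.COLOR_BGR2GRAY).astype(np.float32),(0,0),.8)
    a,b=proj(V[n][1],np.array([A,B])); d=(b-a)/np.linalg.norm(b-a); nn=np.array([-d[1],d[0]]); s=np.arange(-rad,rad+.01,.25); off=[]
    for f in np.linspace(.12,.88,m):
        q=(a+(b-a)*f)+s[:,None]*nn
        v=cv2.remap(g,q[:,0].astype(np.float32)[None],q[:,1].astype(np.float32)[None],cv2.INTER_LINEAR)[0]
        G=np.abs(np.gradient(v)); i=G.argmax()
        if G[i]>1: off.append((f,s[i]))
    return a,b,nn,np.array(off)
def report(p,segs):
    R=[]
    for n,A,B,name in segs:
        A_,B_=Tz(p,A)[0],Tz(p,B)[0]; a,b,nn,o=edge(n,A_,B_)
        if len(o)<6: continue
        m=np.median(o[:,1]); k=abs(o[:,1]-m)<1.5; R.append((n,A,B,name,a,b,nn,o[k]))
    return R
def refine(p,segs,it=4,show=True):
    p=np.array(p,float)
    for _ in range(it):
        R=report(p,segs)
        def f(q):
            r=[]
            for n,A,B,name,a,b,nn,o in R:
                a2,b2=proj(V[n][1],np.vstack([Tz(q,A),Tz(q,B)]))
                pts=a+(b-a)*o[:,:1]+nn*o[:,1:]; d=(b2-a2)/np.linalg.norm(b2-a2); n2=np.array([-d[1],d[0]])
                r.append((pts-a2)@n2)
            return np.concatenate(r)
        p=least_squares(f,p,loss='soft_l1',f_scale=.7,x_scale=[.01,.01,.1]).x
    if show:
        for n,A,B,name,a,b,nn,o in report(p,segs): print('   ',n,name,len(o),'med %.2f'%np.median(o[:,1]))
    return p
F=dict(zip('abcd',[(-.03,-.055,.012),(-.03,.055,.012),(.11,.055,.012),(.11,-.055,.012)]))
def S(n,e,z=None,D=F): return [(n,np.array(D[x[0]]),np.array(D[x[1]]),x) for x in e]
if __name__=='__main__':
    p0=[.5385,.2559,3.1416]
    for nm,sg in [('wrist',S('wrist',['ab','ad','cd'])),('scene',S('scene',['ab','ad'])),('top',S('top',['ad']) )]:
        if nm!='top': print(nm,refine(p0,sg))
    pw=refine(p0,S('wrist',['ab','ad','cd'])+S('scene',['ab','ad'])+S('top',['ad'])); print('all',pw)
    for h in (.154,.166):
        D=dict(zip('abcd',[(0,-.02,h),(0,.02,h),(.034,.02,h),(.034,-.02,h)]))
        print('post top',h,refine(pw,S('wrist',['bc','cd','ad'],D=D)))
        print('post top scene',h,refine(pw,S('scene',['ab','cd','ad'],D=D)))
E
python3 ef.py
```

```text
wrist ab 24 med 0.50
    wrist ad 11 med 0.00
    wrist cd 24 med 0.75
wrist [0.5414 0.2581 3.1315]
    scene ab 24 med 0.00
    scene ad 13 med 0.00
scene [0.5457 0.2587 3.1237]
    wrist ab 24 med 1.00
    wrist ad 11 med 0.25
    wrist cd 24 med 0.25
    scene ab 24 med -1.38
    scene ad 11 med 0.25
    top ad 16 med -0.25
all [0.5419 0.2582 3.1364]
    wrist bc 24 med -1.25
    wrist cd 24 med 0.00
    wrist ad 24 med 1.25
post top 0.154 [0.5401 0.2581 3.1253]
    scene ab 24 med -0.50
    scene cd 24 med -0.50
    scene ad 24 med 0.00
post top scene 0.154 [0.5422 0.2595 3.1148]
    wrist bc 24 med -0.25
    wrist cd 24 med 0.12
    wrist ad 24 med 0.25
post top 0.166 [0.5407 0.2531 3.1359]
    scene ab 24 med -0.25
    scene cd 24 med -0.38
    scene ad 24 med 0.00
post top scene 0.166 [0.55   0.2511 3.1125]
```

```bash
python3 - <<'E'
from h import *
np.set_printoptions(precision=4,suppress=True)
c=(np.array(bot.camera_params('wrist')['K']),)+(lambda H:(H[:3,:3],H[:3,3]))(np.linalg.inv(np.array(bot.camera_params('wrist')['hand_eye'])))
print(c[0][:2,2])
# arm in tool frame: arm x->tool x, arm z-> -tool y, arm y-> tool z ; origin at tool (.075, .0204, 0)
f=lambda X:np.array([.075+X[0],.0204-X[2],X[1]])
for k in ['spindle_tip','spindle_foot','grip_block']:
    print(k,proj(c,f(ARM[k])).round(1),[(round(r['score'],2),np.round(r['xy'],1)) for r in bot.place_of('wrist',k)[:2]])
a=np.linspace(0,6.28,60); e=np.array([proj(c,f((-.14+.024*np.cos(t),.024*np.sin(t),.008)))[0] for t in a]); print('seat pred extent',e.min(0),e.max(0))
im=cv2.imread('pics/w3.png').astype(int); m=(im[...,0]>im[...,2]+50); ys,xs=np.nonzero(m[:200,250:390]); print('seat seen',xs.min()+250,ys.min(),xs.max()+250)
r=np.nonzero(m[225])[0]; print(r.min(),r.max())
E
python3 -m crank '[{"linear":[-0.03,0,-0.016],"dr":[0,0,0],"hand":-1},{"linear":[-0.06,0,-0.032],"dr":[0,0,0],"hand":-1},{"linear":[-0.09,0,-0.049],"dr":[0,0,0],"hand":-1},{"linear":[-0.12,0,-0.065],"dr":[0,0,0],"hand":-1},{"linear":[-0.15,0,-0.082],"dr":[0,0,0],"hand":-1},{"linear":[-0.18,0,-0.1],"dr":[0,0,0],"hand":-1},{"linear":[-0.21,0.0,-0.116],"dr":[0,0,0],"hand":-1},{"linear":[-0.226,0.02,-0.123],"dr":[0,0,0],"hand":-1},{"linear":[-0.226,0.05,-0.123],"dr":[0,0,0],"hand":-1},{"linear":[-0.226,0.08,-0.123],"dr":[0,0,0],"hand":-1}]' 80
python3 -m crank '[{"linear":[0.0,0.03,0],"dr":[0,0,0],"hand":-1},{"linear":[0.0,0.06,0],"dr":[0,0,0],"hand":-1},{"linear":[0.0,0.09,0],"dr":[0,0,0],"hand":-1},{"linear":[0.0,0.12,0],"dr":[0,0,0],"hand":-1},{"linear":[0.0,0.135,0],"dr":[0,0,0],"hand":-1},{"linear":[0.0,0.143,0],"dr":[0,0,0],"hand":-1},{"linear":[0.0,0.143,0],"dr":[0,0,0],"hand":-1},{"linear":[0.0,0.143,0],"dr":[0,0,0],"hand":-1}]' 80
python3 - <<'E'
from h import *
for i in range(3): bot.read_camera('scene'); go([.66,.2583,.0764],269.6)
E
```

```text
[319.7645 205.0941]
spindle_tip [[320.1 128.1]] [(0.89, array([423.8, 205.3])), (0.62, array([321.2, 126.3]))]
spindle_foot [[319.9 125.4]] [(0.9, array([318.4, 125.1])), (0.71, array([519.5, 308.1]))]
grip_block [[319.9 275.2]] [(0.89, array([323.9, 275.5])), (0.86, array([605.5, 140.2]))]
seat pred extent [270.8358  72.6   ] [368.9836 174.0458]
seat seen 272 74 367
293 346
t: 11.17
eef_pos: [0.6823, 0.2574, 0.2175]
tool_rot: [0.001, -0.003, -0.706, 0.708]
contact_force: [0.1, 0.0, -3.9]
gripper_width: 0.148
t: 11.83
eef_pos: [0.6816, 0.2566, 0.0773]
tool_rot: [0.001, -0.003, -0.706, 0.708]
contact_force: [0.8, -1.2, -2.7]
gripper_width: 0.152
t 11.88 p [0.6821 0.2568 0.0784] jaw -90.31 q7 -2.16 lin mm [22.1  1.9 -1.4] dr [-0.11  0.09 -0.24] F [ 0.1 -0.3 -1.3] w 0.151
t 11.93 p [0.6822 0.257  0.0788] jaw -90.3 q7 -2.16 lin mm [22.2  2.3 -1.2] dr [-0.09  0.1  -0.27] F [ 0.2  0.7 -1.3] w 0.153
t 11.98 p [0.6822 0.2569 0.0788] jaw -90.3 q7 -2.16 lin mm [22.2  2.3 -1.3] dr [-0.09  0.1  -0.28] F [ 0.2  1.1 -1.3] w 0.153
```

```bash
python3 -m crank '[{"linear":[0.01,0.001,-0.001],"dr":[0,0,0],"hand":-1},{"linear":[0.022,0.0023,-0.0013],"dr":[0,0,-0.2],"hand":-1},{"linear":[0.022,0.0023,-0.0013],"dr":[0,0,-0.2],"hand":-1},{"linear":[0.022,0.0023,-0.0013],"dr":[0,0,-0.2],"hand":-1}]' 80
python3 - <<'E'
from h import *
ims=[]
UP0=[.5419,.2583,3.132]
for n in ['scene','top']:
    im=bot.read_camera(n); o=bot.get_obs(); c=cam(n); go([.617,.2583,.0764],269.6)
    R=R_(o['tool_rot']); T=o['eef_pos']; A=lambda X:T+R@np.array([.075+X[0],.0204-X[2],X[1]])
    S=6; im=cv2.resize(im,None,fx=S,fy=S,interpolation=cv2.INTER_CUBIC)
    L=lambda P:cv2.polylines(im,[(proj(c,np.array(P))*S+S/2).astype(int)],False,(255,0,255),1)
    L([A((0,y,z)) for y,z in [(-.015,0),(.015,0),(.015,.076),(-.015,.076),(-.015,0)]])
    for z in (.018,.056): L([A((0,0,z)),A((.011,0,z))])
    for z in (.063,.101): L(Tz(UP0,[(0,-.0055,z),(0,.0055,z),(0,.0055,z+.02),(0,-.0055,z+.02),(0,-.0055,z)]))
    L(Tz(UP0,[(0,-.02,0.012),(0,-.02,.154),(0,.02,.154),(0,.02,.012)]))
    q=(proj(c,[.56,.256,.09])[0]*S).astype(int); ims.append(im[q[1]-290:q[1]+290,q[0]-195:q[0]+195])
cv2.imwrite('pics/f.png',np.hstack(ims))
E
```

```text
t: 12.32
eef_pos: [0.6592, 0.2582, 0.0755]
tool_rot: [0.002, -0.001, -0.706, 0.708]
contact_force: [0.3, -0.4, -2.3]
gripper_width: 0.155
t 12.37 p [0.6598 0.2579 0.0754] jaw -90.28 q7 -2.18 lin mm [42.8 -1.  -0.2] dr [-0.14  0.12 -0.01] F [ 0.7  0.5 -2.1] w 0.148
t 12.42 p [0.66   0.2576 0.0752] jaw -90.31 q7 -2.18 lin mm [43.  -1.3 -0.5] dr [-0.16  0.09 -0.  ] F [ 1.2  0.3 -2.6] w 0.149
```

View pics/f.png

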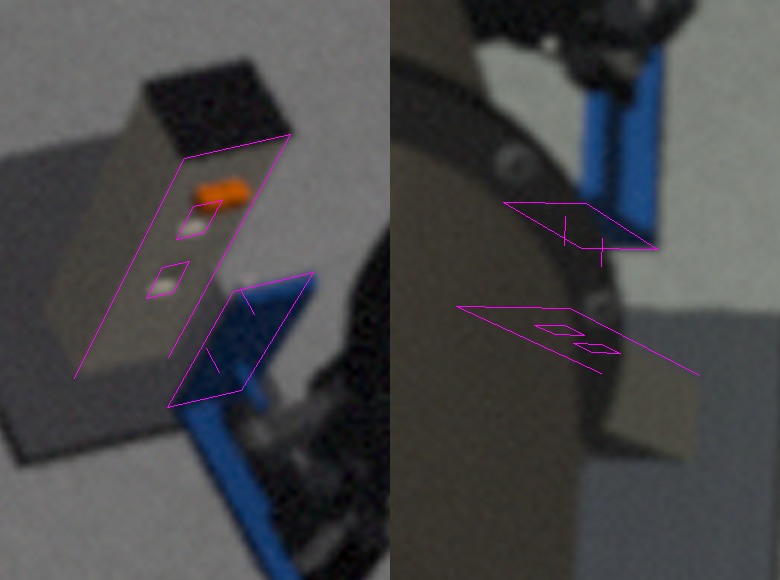

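The overlay lies on the two slots (lower about (165,283), upper about (195,225)) and on the arm's plate, so the line-up is good. Going in.

```bash
python3 -m crank '[{"linear":[0.008,-0.001,-0.0004],"dr":[0,0,0],"hand":-1},{"linear":[0.016,-0.001,-0.0004],"dr":[0,0,0],"hand":-1},{"linear":[0.024,-0.001,-0.0004],"dr":[0,0,0],"hand":-1},{"linear":[0.03,-0.001,-0.0004],"dr":[0,0,0],"hand":-1},{"linear":[0.034,-0.001,-0.0004],"dr":[0,0,0],"hand":-1},{"linear":[0.036,-0.001,-0.0004],"dr":[0,0,0],"hand":-1},{"linear":[0.036,-0.001,-0.0004],"dr":[0,0,0],"hand":-1},{"linear":[0.036,-0.001,-0.0004],"dr":[0,0,0],"hand":-1}]' 80
python3 -c "
from h import *
go([.617,.2583,.0764],269.6)"
```

```text
t: 13.08
eef_pos: [0.6234, 0.2582, 0.0754]
tool_rot: [0.002, -0.002, -0.706, 0.708]
contact_force: [1.5, 0.2, -3.3]
gripper_width: 0.148
t 13.08 p [0.6234 0.2582 0.0754] jaw -90.31 q7 -2.21 lin mm [ 6.4 -1.  -0.1] dr [-0.16  0.09  0.05] F [ 1.5  0.2 -3.3] w 0.148
```

```bash
python3 -m crank '[{"linear":[0.002,-0.001,0],"dr":[0,0,0],"hand":-1},{"linear":[0.004,-0.001,0],"dr":[0,0,0],"hand":-1},{"linear":[0.005,-0.001,0],"dr":[0,0,0],"hand":-1},{"linear":[0.006,-0.001,0],"dr":[0,0,0],"hand":-1},{"linear":[0.007,-0.001,0],"dr":[0,0,0],"hand":-1},{"linear":[0.007,-0.001,0],"dr":[0,0,0],"hand":-1}]' 80
python3 -c "
from h import *
bot.read_camera('scene'); go([.617,.2583,.0764],269.6); bot.read_camera('scene');go([.617,.2583,.0764],269.6)"
```

```text
t: 13.58
eef_pos: [0.6159, 0.2581, 0.0763]
tool_rot: [0.002, -0.001, -0.706, 0.708]
contact_force: [4.6, -0.3, -3.2]
gripper_width: 0.15
t 13.63 p [0.616  0.2581 0.0763] jaw -90.29 q7 -2.22 lin mm [-1.  -0.1 -0.2] dr [-0.19  0.11  0.09] F [ 4.4  0.1 -2.5] w 0.150
t 13.68 p [0.616  0.2581 0.0763] jaw -90.29 q7 -2.22 lin mm [-1.  -0.2 -0.2] dr [-0.18  0.11  0.1 ] F [ 4.2  0.1 -3. ] w 0.153
```

```bash
python3 -m crank '[{"linear":[0.001,0,0],"dr":[0,0,0],"hand":-1},{"linear":[0.0015,0,0],"dr":[0,0,0],"hand":-1},{"linear":[0.002,0,0],"dr":[0,0,0],"hand":-1}]' 80
python3 -c "
from h import *
bot.read_camera('scene');go([.617,.2583,.0654],269.6)"
```

```text
t: 13.93
eef_pos: [0.6156, 0.258, 0.0766]
tool_rot: [0.002, -0.003, -0.706, 0.708]
contact_force: [8.7, -0.2, -5.6]
gripper_width: 0.149
t 13.98 p [0.6156 0.258  0.0766] jaw -90.34 q7 -2.22 lin mm [-1.4 11.2 -0.3] dr [-0.14  0.06 -0.09] F [ 8.6  0.2 -6.4] w 0.149
```

Faces have met (8.6 N, no more travel). Now I press down in steps.

```bash
python3 -m crank '[{"linear":[0,0.002,0],"dr":[0,0,0],"hand":-1},{"linear":[0,0.004,0],"dr":[0,0,0],"hand":-1},{"linear":[0,0.006,0],"dr":[0,0,0],"hand":-1},{"linear":[0,0.008,0],"dr":[0,0,0],"hand":-1},{"linear":[0,0.01,0],"dr":[0,0,0],"hand":-1},{"linear":[0,0.011,0],"dr":[0,0,0],"hand":-1},{"linear":[0,0.012,0],"dr":[0,0,0],"hand":-1},{"linear":[0,0.012,0],"dr":[0,0,0],"hand":-1}]' 80
python3 -c "
from h import *
bot.read_camera('scene');go([.617,.2583,.0654],269.6)"
```

```text
t: 14.65
eef_pos: [0.6156, 0.2585, 0.0654]
tool_rot: [0.001, -0.003, -0.706, 0.708]
contact_force: [5.9, 0.0, -0.3]
gripper_width: 0.148
t 14.70 p [0.6156 0.2585 0.0654] jaw -90.33 q7 -2.23 lin mm [-1.4  0.   0.2] dr [-0.11  0.07 -0.09] F [ 6.2  0.1 -0.2] w 0.146
```

```bash
python3 -m crank '[{"linear":[0,0.002,0],"dr":[0,0,0],"hand":-1},{"linear":[0,0.003,0],"dr":[0,0,0],"hand":-1},{"linear":[0,0.004,0],"dr":[0,0,0],"hand":-1},{"linear":[0,0.004,0],"dr":[0,0,0],"hand":-1}]' 80
python3 - <<'E'
from h import *
im=bot.read_camera('scene');go([.617,.2583,.0654],269.6)
S=6; im=cv2.resize(im,None,fx=S,fy=S,interpolation=cv2.INTER_CUBIC); c=cam('scene')
q=(proj(c,[.56,.256,.09])[0]*S).astype(int); cv2.imwrite('pics/g.png',im[q[1]-200:q[1]+200,q[0]-250:q[0]+250])
E
```

```text
t: 15.03
eef_pos: [0.6166, 0.2585, 0.0632]
tool_rot: [0.001, -0.003, -0.707, 0.708]
contact_force: [5.1, -1.1, 9.4]
gripper_width: 0.152
t 15.08 p [0.6165 0.2585 0.0632] jaw -90.34 q7 -2.23 lin mm [-0.5 -2.2  0.2] dr [-0.09  0.06 -0.19] F [ 5.1 -1.7 10.3] w 0.151
```

View pics/g.png

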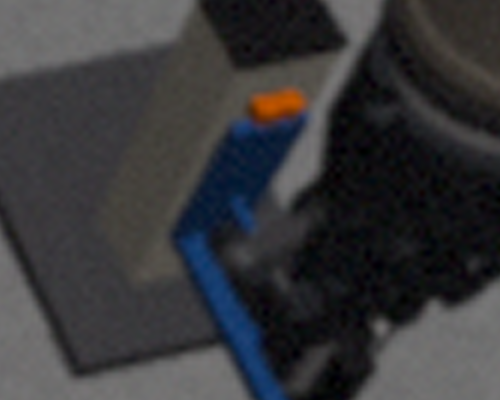

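The orange catch stands out over the top of the blue plate at (278,104). I press once more to be sure, then open and back out upwards.

```bash
python3 -m crank '[{"linear":[0,0.002,0],"dr":[0,0,0],"hand":-1},{"linear":[0,0.004,0],"dr":[0,0,0],"hand":-1},{"linear":[0,0.004,0],"dr":[0,0,0],"hand":-1}]' 80
python3 -m crank '[{"linear":[-0.001,-0.003,0],"dr":[0,0,0],"hand":-1},{"linear":[-0.002,-0.006,0],"dr":[0,0,0],"hand":-1},{"linear":[-0.002,-0.006,0],"dr":[0,0,0],"hand":-0.3},{"linear":[-0.002,-0.006,0],"dr":[0,0,0],"hand":0},{"linear":[-0.002,-0.006,0],"dr":[0,0,0],"hand":0},{"linear":[-0.002,-0.006,0],"dr":[0,0,0],"hand":0},{"linear":[-0.002,-0.006,0],"dr":[0,0,0],"hand":0},{"linear":[-0.002,-0.006,0],"dr":[0,0,0],"hand":0}]'
python3 -c "
from h import *
go([.617,.2583,.0654],269.6)"
```

```text
t: 15.33
eef_pos: [0.6173, 0.2587, 0.0612]
tool_rot: [0.0, -0.004, -0.707, 0.708]
contact_force: [1.8, -3.9, 21.6]
gripper_width: 0.148
t: 16.0
eef_pos: [0.6152, 0.2582, 0.0618]
tool_rot: [0.003, -0.001, -0.706, 0.708]
contact_force: [-0.2, -0.3, -0.4]
gripper_width: 0.497
t 16.00 p [0.6152 0.2582 0.0618] jaw -90.27 q7 -2.22 lin mm [-1.8 -3.6 -0.1] dr [-0.2   0.13  0.17] F [-0.2 -0.3 -0.4] w 0.497
```

```bash
python3 -m crank '[{"linear":[0,-0.005,0],"dr":[0,0,0],"hand":0},{"linear":[0,-0.02,0],"dr":[0,0,0],"hand":0},{"linear":[0,-0.045,0],"dr":[0,0,0],"hand":0},{"linear":[0,-0.08,0],"dr":[0,0,0],"hand":0},{"linear":[0,-0.12,0],"dr":[0,0,0],"hand":0.5},{"linear":[0,-0.16,0],"dr":[0,0,0],"hand":1},{"linear":[0,-0.19,0.02],"dr":[0,0,0],"hand":1},{"linear":[-0.005,-0.19,0.05],"dr":[0,0,0],"hand":1},{"linear":[-0.01,-0.19,0.085],"dr":[0,0,0],"hand":1},{"linear":[-0.015,-0.19,0.12],"dr":[0,0,0],"hand":1}]'
python3 -m crank '[{"linear":[0,0,0.035],"dr":[0,0,0],"hand":1},{"linear":[-0.005,0,0.07],"dr":[0,0,0],"hand":1},{"linear":[-0.01,0,0.105],"dr":[0,0,0],"hand":1},{"linear":[-0.01,0,0.135],"dr":[0,0,0],"hand":1},{"linear":[-0.01,0,0.16],"dr":[0,0,0],"hand":1},{"linear":[-0.01,0,0.168],"dr":[0,0,0],"hand":1},{"linear":[-0.01,0,0.168],"dr":[0,0,0],"hand":1},{"linear":[-0.01,0,0.168],"dr":[0,0,0],"hand":1}]'
python3 - <<'E'
from h import *
np.set_printoptions(precision=4,suppress=True)
o=bot.get_obs(); c=cam('wrist',o); im=bot.read_camera('wrist'); s=bot.read_camera('scene'); t=bot.read_camera('top')
cs={n:cam(n) for n in ['scene','top']}
for k in ['green_spool','brown_spool']:
    print(k,[(r['score'],onz(c,r['xy'],0)) for r in bot.place_of('wrist',k)[:2]])
    for r in bot.cut_out('wrist',k)[:1]: print(r['score'],r['extent'])
# white top flange centre by blob
hsv=cv2.cvtColor(im,cv2.COLOR_BGR2HSV); m=((hsv[...,2]>200)&(hsv[...,1]<40)).astype(np.uint8)
n,l,st,ce=cv2.connectedComponentsWithStats(m)
for i in range(1,n):
    if st[i,4]>300:
        cc=max(cv2.findContours((l==i).astype(np.uint8),0,2)[0],key=cv2.contourArea); e=cv2.fitEllipse(cc); print(st[i],np.round(e[0],1),np.round(e[1],1),'at z.06',onz(c,e[0],.06))
ph=[.5419,.2583,3.132]
print('arm',fit({k:tuple(np.add(v,(0,0,.045))) for k,v in ARM.items() if 'claw' not in k},ph,['scene','top'],cs,25))
np.save('pics/cw.npy',np.hstack([c[1],c[2][:,None]]))
S=4; q=(proj(cs['scene'],[.62,.256,.09])[0]*S).astype(int); z=cv2.resize(s,None,fx=S,fy=S,interpolation=cv2.INTER_CUBIC)[q[1]-200:q[1]+200,q[0]-130:q[0]+130]
cv2.imwrite('pics/h.png',np.hstack([cv2.resize(im,(540,338))if 0 else im[:, 100:640],z]))
go([.681,-.046,.1],269.6)
E
```

```text
t: 16.83
eef_pos: [0.6306, 0.1382, 0.254]
tool_rot: [0.001, -0.001, -0.706, 0.708]
contact_force: [0.5, -0.9, -0.5]
gripper_width: 1.001
t: 17.5
eef_pos: [0.6396, -0.0282, 0.2533]
tool_rot: [0.002, -0.001, -0.706, 0.708]
contact_force: [0.2, 0.4, -0.3]
gripper_width: 1.0
green_spool [(0.7, array([ 0.6787, -0.0461,  0.    ]))]
0.95 [314.6, 121.2, 356.9, 165.2]
brown_spool [(0.57, array([ 0.6907, -0.1627,  0.    ]))]
0.8 [409.9, 115.1, 468.6, 159.5]
[ 424  114   44   45 1415] [445.6 136. ] [41.3 46.1] at z.06 [ 0.6902 -0.1638  0.06  ]
[ 315  122   45   45 1401] [337.  143.8] [42.9 44. ] at z.06 [ 0.6826 -0.0475  0.06  ]
   scene spool_arm [470.6 181.3] [0.9 2.9]
   scene grip_block [489.4 203.7] [ 0.9 -0.8]
   scene spindle_foot [497.3 239.1] [ 0.9 -3.1]
   scene spindle_tip [512.9 223.7] [-4.1 -1.2]
   top spool_arm [167.5 168.3] [7.3 2.5]
   top grip_block [174.  140.8] [-1.7 -4.9]
   top spindle_foot [179.  115.1] [ 0.6 -2.3]
   top spindle_tip [170.1 104.3] [ 0.4 -0. ]
arm [0.5448 0.2603 3.08  ]
t 18.25 p [ 0.6396 -0.0294  0.253 ] jaw -90.29 q7 -1.70 lin mm [-41.8 153.   15.9] dr [-0.18  0.11  0.12] F [-0.1  0.3 -0.2] w 0.999
```

View pics/h.png

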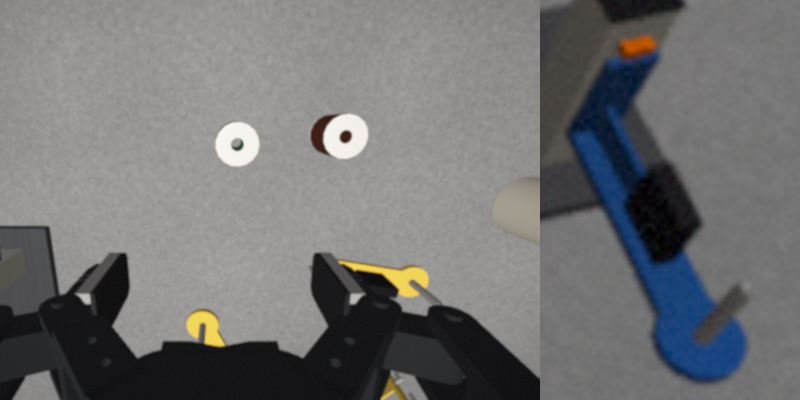

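The right crop shows the arm mounted with the catch out over its plate. The left one shows the green spool's hole at picture (337,144), with the brown one 110 px to the right. I go down on the green spool.

```bash
python3 -m crank '[{"linear":[-0.02,0.01,0.008],"dr":[0,0,0],"hand":1},{"linear":[-0.0425,0.035,0.0176],"dr":[0,0,0],"hand":1},{"linear":[-0.0425,0.07,0.0176],"dr":[0,0,0],"hand":1},{"linear":[-0.0425,0.105,0.0176],"dr":[0,0,0],"hand":1},{"linear":[-0.0425,0.14,0.0176],"dr":[0,0,0],"hand":1},{"linear":[-0.0425,0.16,0.0176],"dr":[0,0,0],"hand":1},{"linear":[-0.0425,0.16,0.0176],"dr":[0,0,0],"hand":1}]' 40
python3 -c "
from h import *
bot.read_camera('top');go([.682,-.047,.024],270)"
```

```text
t: 18.83
eef_pos: [0.6778, -0.0478, 0.0873]
tool_rot: [0.006, 0.002, -0.706, 0.708]
contact_force: [-1.1, 0.5, -0.2]
gripper_width: 1.002
t 18.88 p [ 0.6799 -0.0478  0.0905] jaw -90.29 q7 -1.70 lin mm [-2.6 66.5 -1. ] dr [-0.18 -0.29  0.42] F [ 0.5 -0.3  0.2] w 1.004
```

```bash
python3 -m crank '[{"linear":[-0.002,0.025,-0.0008],"dr":[0,0,0],"hand":1},{"linear":[-0.002,0.05,-0.0008],"dr":[0,0,0],"hand":1},{"linear":[-0.002,0.062,-0.0008],"dr":[0,0,0],"hand":1},{"linear":[-0.002,0.066,-0.0008],"dr":[0,0,0],"hand":1},{"linear":[-0.002,0.066,-0.0008],"dr":[0,0,0],"hand":1},{"linear":[-0.002,0.066,-0.0008],"dr":[0,0,0],"hand":-1},{"linear":[-0.002,0.066,-0.0008],"dr":[0,0,0],"hand":-1},{"linear":[-0.002,0.066,-0.0008],"dr":[0,0,0],"hand":-1},{"linear":[-0.002,0.066,-0.0008],"dr":[0,0,0],"hand":-1},{"linear":[-0.002,0.066,-0.0008],"dr":[0,0,0],"hand":-1}]' 40
python3 -m crank '[{"linear":[0,0,0],"dr":[0,0,0],"hand":-1},{"linear":[0,0,0],"dr":[0,0,0],"hand":-1},{"linear":[0,0,0],"dr":[0,0,0],"hand":-1}]' 40
python3 -c "
from h import *
go([.682,-.047,.22],270)"
```

```text
t: 19.72
eef_pos: [0.6848, -0.0472, 0.0288]
tool_rot: [0.002, -0.002, -0.706, 0.708]
contact_force: [-0.1, -0.7, 6.0]
gripper_width: 0.537
t: 19.97
eef_pos: [0.6848, -0.0472, 0.0288]
tool_rot: [0.002, -0.002, -0.706, 0.708]
contact_force: [-1.1, -0.2, 6.4]
gripper_width: 0.541
t 19.97 p [ 0.6848 -0.0472  0.0288] jaw -90.3 q7 -1.72 lin mm [   2.7 -191.2    0.5] dr [-0.19 -0.3  -0.03] F [-1.1 -0.2  6.4] w 0.541
```

```bash
python3 -m crank '[{"linear":[0,-0.01,0],"dr":[0,0,0],"hand":-1},{"linear":[0,-0.03,0],"dr":[0,0,0],"hand":-1},{"linear":[0,-0.06,0],"dr":[0,0,0],"hand":-1},{"linear":[0,-0.09,0],"dr":[0,0,0],"hand":-1},{"linear":[0,-0.12,0],"dr":[0,0,0],"hand":-1},{"linear":[0,-0.15,-0.02],"dr":[0,0,0],"hand":-1},{"linear":[0,-0.165,-0.05],"dr":[0,0,0],"hand":-1},{"linear":[0,-0.165,-0.085],"dr":[0,0,0],"hand":-1},{"linear":[0,-0.165,-0.12],"dr":[0,0,0],"hand":-1},{"linear":[0,-0.165,-0.15],"dr":[0,0,0],"hand":-1}]' 40
python3 -m crank '[{"linear":[0,0,-0.02],"dr":[0,0,0],"hand":-1},{"linear":[0,0,-0.06],"dr":[0,0,0],"hand":-1},{"linear":[0,0,-0.07],"dr":[0,0,0],"hand":-1},{"linear":[0,0,-0.07],"dr":[0,0,0],"hand":-1},{"linear":[0,0,-0.07],"dr":[0,0,0],"hand":-1}]' 40
python3 - <<'E'
from h import *
np.set_printoptions(precision=4,suppress=True)
o=bot.get_obs(); c=cam('wrist',o); im=bot.read_camera('wrist'); cv2.imwrite('pics/i.png',im); go([.682,.2573,.2],270)
print('spindle pred px',proj(c,[[.6819,.2573,.113],[.6819,.2573,.053]]))
for k in ['spindle_tip','spindle_foot']: print(k,[(round(r['score'],2),np.round(r['xy'],1),onz(c,r['xy'],.113 if 'tip' in k else .053)) for r in bot.place_of('wrist',k)[:2]])
E
```

```text
t: 20.8
eef_pos: [0.6842, 0.1062, 0.1928]
tool_rot: [0.002, -0.001, -0.706, 0.708]
contact_force: [1.1, 1.3, -1.2]
gripper_width: 0.545
t: 21.22
eef_pos: [0.6844, 0.1748, 0.1915]
tool_rot: [0.002, 0.0, -0.706, 0.708]
contact_force: [-0.9, -1.0, -1.4]
gripper_width: 0.544
t 21.27 p [0.6849 0.1728 0.1914] jaw -90.28 q7 -2.01 lin mm [  3.3  -8.9 -84.4] dr [-0.23 -0.28  0.14] F [-0.2 -0.7 -0.4] w 0.542
spindle pred px [[210.3416 216.5533]
 [232.0256 197.2831]]
spindle_tip [(0.97, array([213.4, 212. ]), array([0.6855, 0.2547, 0.113 ]))]
spindle_foot [(0.78, array([234.5, 194.3]), array([0.6848, 0.2547, 0.053 ])), (0.76, array([454.9, 385.3]), array([0.4602, 0.0208, 0.053 ]))]
```

View pics/i.png

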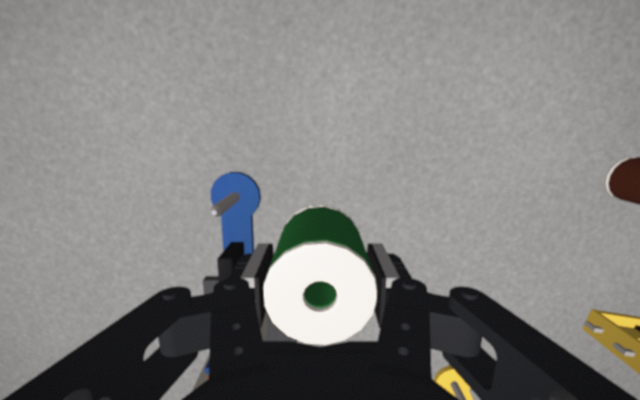

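The view shows the spindle tip at (213,212) on the seat at (236,196), and the held spool's flange with its hole at (320,294). I measure both now that the arm stands still.

```bash
cat > sp.py <<'E'
from h import *
np.set_printoptions(precision=4,suppress=True)
res=[]
for i in range(3):
    o=bot.get_obs(); c=cam('wrist',o); im=bot.read_camera('wrist'); R=R_(o['tool_rot']); p=o['eef_pos']
    b=im.astype(int); m=((b[...,0]>b[...,2]+45)).astype(np.uint8)
    st=onz(c,bot.place_of('wrist','spindle_tip')[0]['xy'],.113); sf=onz(c,bot.place_of('wrist','spindle_foot')[0]['xy'],.053)
    # seat: fit circle outline by least squares in world at z=.053
    sc=proj(c,[st[0],st[1],.053])[0]
    cc=max(cv2.findContours(m,0,cv2.CHAIN_APPROX_NONE)[0],key=cv2.contourArea)[:,0]
    W=np.array([onz(c,q,.053)[:2] for q in cc]); W=W[(W[:,0]>.680)]
    s=least_squares(lambda q:np.hypot(*(W-q[:2]).T)-q[2],[.684,.2573,.024],loss='soft_l1',f_scale=.001).x if len(W)>8 else None
    # flange of held spool
    hsv=cv2.cvtColor(im,cv2.COLOR_BGR2HSV); fm=((hsv[...,2]>200)&(hsv[...,1]<40)).astype(np.uint8); fm[:,:200]=0; fm[:,440:]=0
    fc=max(cv2.findContours(fm,0,cv2.CHAIN_APPROX_NONE)[0],key=cv2.contourArea)[:,0]
    zt=p[2]+.0312; F=np.array([onz(c,q,zt)[:2] for q in cc*0+cc]) if 0 else np.array([onz(c,q,zt)[:2] for q in fc])
    f=least_squares(lambda q:np.hypot(*(F-q[:2]).T)-.024,F.mean(0),loss='soft_l1',f_scale=.001).x
    print('p',p,'tip',st[:2],'foot',sf[:2],'seat',s,'flange',f,'flange-tcp mm',((f-p[:2])*1000).round(1),'tip-flange mm',((st[:2]-f)*1000).round(1))
E
python3 sp.py
```

```text
p [0.6853 0.1714 0.1914] tip [0.6856 0.2545] foot [0.6803 0.2587] seat [0.6843 0.2543 0.0214] flange [0.683  0.1717] flange-tcp mm [-2.2  0.3] tip-flange mm [ 2.6 82.7]
p [0.6853 0.1719 0.1914] tip [0.6842 0.2539] foot [0.684  0.2565] seat [0.6842 0.2544 0.0215] flange [0.6831 0.1722] flange-tcp mm [-2.2  0.3] tip-flange mm [ 1.2 81.7]
p [0.6852 0.1728 0.1914] tip [0.6885 0.253 ] foot [0.6831 0.2586] seat [0.684  0.2545 0.0216] flange [0.683  0.1731] flange-tcp mm [-2.2  0.3] tip-flange mm [ 5.6 79.9]
```

```bash
python3 -m crank '[{"linear":[0.015,-0.01,-0.02],"dr":[0,0,0],"hand":-1},{"linear":[0.035,-0.015,-0.045],"dr":[0,0,0],"hand":-1},{"linear":[0.055,-0.015,-0.07],"dr":[0,0,0],"hand":-1},{"linear":[0.065,-0.015,-0.084],"dr":[0,0,0],"hand":-1},{"linear":[0.065,-0.015,-0.084],"dr":[0,0,0],"hand":-1},{"linear":[0.065,-0.015,-0.084],"dr":[0,0,0],"hand":-1},{"linear":[0.065,-0.015,-0.084],"dr":[0,0,0],"hand":-1},{"linear":[0.065,-0.015,-0.084],"dr":[0,0,0],"hand":-1}]' 40
python3 sp.py; python3 - <<'E'
from h import *
o=bot.get_obs(); c=cam('wrist',o); im=bot.read_camera('wrist'); cv2.imwrite('pics/j.png',im[40:360,140:500]); 
print(o['eef_pos'],proj(c,[[.6842,.2555,.113],[.6842,.2555,.053]]), [r['xy'] for r in bot.place_of('wrist','spindle_tip')[:2]],[r['xy'] for r in bot.place_of('wrist','spindle_foot')[:2]])
z=cv2.resize(im[40:360,140:500],None,fx=1.8,fy=1.8,interpolation=cv2.INTER_CUBIC); cv2.imwrite('pics/j.png',z)
E
```

```text
t: 22.48
eef_pos: [0.6215, 0.256, 0.206]
tool_rot: [0.003, -0.002, -0.706, 0.709]
contact_force: [0.0, 0.2, -1.1]
gripper_width: 0.544
p [0.6215 0.256  0.206 ] tip [0.6849 0.2555] foot [0.6849 0.2616] seat [0.6815 0.2569 0.0223] flange [0.6193 0.2563] flange-tcp mm [-2.2  0.3] tip-flange mm [65.6 -0.8]
p [0.6212 0.2565 0.206 ] tip [0.6832 0.2548] foot [0.6821 0.2604] seat [0.6813 0.257  0.0225] flange [0.619  0.2569] flange-tcp mm [-2.2  0.3] tip-flange mm [64.2 -2.1]
p [0.6208 0.2573 0.2061] tip [0.6833 0.2567] foot [0.6818 0.2598] seat [0.6812 0.257  0.0225] flange [0.6186 0.2576] flange-tcp mm [-2.2  0.3] tip-flange mm [64.6 -0.9]
[0.62057609 0.25768413 0.2061178 ] [[321.89358935 125.6045801 ]
 [321.22340218 124.56340429]] [[322.7, 124.2]] [[518.5, 336.1]]
```

View pics/j.png

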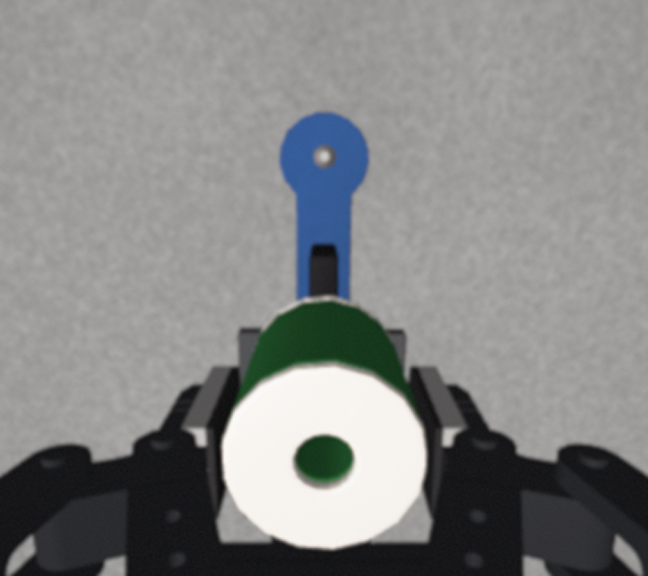

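Tip and hole are in line (columns 320.0 and 320.3 at full size). So I need 64 mm along the arm only, then down slowly while watching the force.

```bash
python3 -m crank '[{"linear":[-0.015,0,0],"dr":[0,0,0],"hand":-1},{"linear":[-0.035,0,0],"dr":[0,0,0],"hand":-1},{"linear":[-0.055,0,0],"dr":[0,0,0],"hand":-1},{"linear":[-0.064,0.01,0],"dr":[0,0,0],"hand":-1},{"linear":[-0.064,0.03,0],"dr":[0,0,0],"hand":-1},{"linear":[-0.064,0.05,0],"dr":[0,0,0],"hand":-1},{"linear":[-0.064,0.055,0],"dr":[0,0,0],"hand":-1},{"linear":[-0.064,0.055,0],"dr":[0,0,0],"hand":-1},{"linear":[-0.064,0.055,0],"dr":[0,0,0],"hand":-1},{"linear":[-0.064,0.055,0],"dr":[0,0,0],"hand":-1}]' 40
python3 -c "
from h import *
for i in range(4): bot.read_camera('scene');go([.685,.2577,.15],270)"
```

```text
t: 23.92
eef_pos: [0.6849, 0.2578, 0.1525]
tool_rot: [0.002, -0.002, -0.706, 0.708]
contact_force: [-0.1, -0.6, -0.5]
gripper_width: 0.545
t 23.97 p [0.6851 0.2578 0.1527] jaw -90.29 q7 -2.13 lin mm [0.1 2.7 0.1] dr [-0.12 -0.29 -0.01] F [ 0.2  0.2 -2.5] w 0.539
t 24.02 p [0.6851 0.2578 0.1527] jaw -90.29 q7 -2.13 lin mm [0.1 2.7 0. ] dr [-0.12 -0.29 -0.01] F [ 0.6 -0.4 -0.5] w 0.544
t 24.07 p [0.6849 0.2577 0.1524] jaw -90.29 q7 -2.13 lin mm [-0.1  2.4 -0. ] dr [-0.14 -0.29  0.01] F [ 0.  -0.2 -0.7] w 0.542
t 24.12 p [0.6848 0.2576 0.1522] jaw -90.29 q7 -2.13 lin mm [-0.2  2.2 -0.1] dr [-0.14 -0.29  0.03] F [-0.9  1.1 -1.3] w 0.545
```

```bash
python3 -m crank '[{"linear":[0,0.004,0],"dr":[0,0,0],"hand":-1},{"linear":[0,0.008,0],"dr":[0,0,0],"hand":-1},{"linear":[0,0.012,0],"dr":[0,0,0],"hand":-1},{"linear":[0,0.016,0],"dr":[0,0,0],"hand":-1},{"linear":[0,0.02,0],"dr":[0,0,0],"hand":-1},{"linear":[0,0.023,0],"dr":[0,0,0],"hand":-1},{"linear":[0,0.023,0],"dr":[0,0,0],"hand":-1},{"linear":[0,0.023,0],"dr":[0,0,0],"hand":-1}]' 40
python3 -c "
from h import *
for i in range(2): bot.read_camera('scene');go([.685,.2577,.0818],270)"
```

```text
t: 24.78
eef_pos: [0.6842, 0.2572, 0.1277]
tool_rot: [0.003, -0.001, -0.706, 0.708]
contact_force: [-0.8, 0.0, -1.5]
gripper_width: 0.542
t 24.83 p [0.6844 0.2573 0.128 ] jaw -90.29 q7 -2.13 lin mm [-0.7 46.2 -0.6] dr [-0.18 -0.29  0.12] F [-0.6 -0.9 -1.7] w 0.542
t 24.88 p [0.6845 0.2573 0.1282] jaw -90.29 q7 -2.13 lin mm [-0.6 46.4 -0.5] dr [-0.17 -0.29  0.1 ] F [ 0.7 -0.2 -1.8] w 0.542
```

```bash
python3 -m crank '[{"linear":[0,0.005,0],"dr":[0,0,0],"hand":-1},{"linear":[0,0.01,0],"dr":[0,0,0],"hand":-1},{"linear":[0,0.015,0],"dr":[0,0,0],"hand":-1},{"linear":[0,0.02,0],"dr":[0,0,0],"hand":-1},{"linear":[0,0.025,0],"dr":[0,0,0],"hand":-1},{"linear":[0,0.03,0],"dr":[0,0,0],"hand":-1},{"linear":[0,0.035,0],"dr":[0,0,0],"hand":-1},{"linear":[0,0.039,0],"dr":[0,0,0],"hand":-1},{"linear":[0,0.041,0],"dr":[0,0,0],"hand":-1},{"linear":[0,0.041,0],"dr":[0,0,0],"hand":-1}]' 40
python3 -c "
from h import *
for i in range(2): bot.read_camera('scene');go([.685,.2577,.0818],270)"
```

```text
t: 25.72
eef_pos: [0.6839, 0.2569, 0.0862]
tool_rot: [0.003, -0.001, -0.706, 0.708]
contact_force: [-0.5, 0.1, -1.8]
gripper_width: 0.543
t 25.77 p [0.6841 0.2571 0.0868] jaw -90.28 q7 -2.14 lin mm [-0.9  5.  -0.6] dr [-0.19 -0.28  0.14] F [ 0.2  0.3 -1.4] w 0.545
t 25.82 p [0.6843 0.2572 0.0871] jaw -90.29 q7 -2.14 lin mm [-0.7  5.3 -0.5] dr [-0.18 -0.29  0.11] F [-0.8  0.4 -2. ] w 0.540
```

```bash
python3 -m crank '[{"linear":[0,0.001,0],"dr":[0,0,0],"hand":-1},{"linear":[0,0.002,0],"dr":[0,0,0],"hand":-1},{"linear":[0,0.003,0],"dr":[0,0,0],"hand":-1},{"linear":[0,0.004,0],"dr":[0,0,0],"hand":-1},{"linear":[0,0.005,0],"dr":[0,0,0],"hand":-1},{"linear":[0,0.005,0],"dr":[0,0,0],"hand":-1}]' 40
python3 -c "
from h import *
for i in range(2): bot.read_camera('scene');go([.685,.2577,.0818],270)"
```

```text
t: 26.32
eef_pos: [0.6841, 0.257, 0.0817]
tool_rot: [0.003, -0.001, -0.706, 0.708]
contact_force: [0.3, 0.6, -1.5]
gripper_width: 0.539
t 26.37 p [0.6841 0.257  0.0818] jaw -90.29 q7 -2.14 lin mm [-0.9  0.  -0.7] dr [-0.19 -0.29  0.14] F [ 0.   0.7 -2. ] w 0.539
t 26.42 p [0.6842 0.2571 0.082 ] jaw -90.29 q7 -2.14 lin mm [-0.8  0.2 -0.6] dr [-0.19 -0.29  0.13] F [-0.5  0.6 -1.5] w 0.543
```

No contact yet; a few more millimetres, in small steps.

```bash
python3 -m crank '[{"linear":[0,0.001,0],"dr":[0,0,0],"hand":-1},{"linear":[0,0.0015,0],"dr":[0,0,0],"hand":-1},{"linear":[0,0.002,0],"dr":[0,0,0],"hand":-1},{"linear":[0,0.0025,0],"dr":[0,0,0],"hand":-1},{"linear":[0,0.003,0],"dr":[0,0,0],"hand":-1}]' 40
python3 -c "
from h import *
for i in range(3): bot.read_camera('scene');go([.685,.2577,.0818],270)"
```

```text
t: 26.83
eef_pos: [0.6842, 0.2571, 0.079]
tool_rot: [0.003, -0.001, -0.706, 0.708]
contact_force: [0.7, -0.6, -0.7]
gripper_width: 0.545
t 26.88 p [0.6841 0.2571 0.0789] jaw -90.29 q7 -2.14 lin mm [-0.8 -3.  -0.6] dr [-0.19 -0.29  0.13] F [-0.2 -0.5 -1.8] w 0.544
t 26.93 p [0.6841 0.257  0.0789] jaw -90.29 q7 -2.14 lin mm [-0.8 -2.9 -0.7] dr [-0.19 -0.29  0.13] F [-0.2  0.7 -0.9] w 0.542
t 26.98 p [0.6842 0.257  0.0789] jaw -90.29 q7 -2.14 lin mm [-0.8 -2.9 -0.7] dr [-0.19 -0.29  0.13] F [-0.8 -0.  -2.4] w 0.544
```

```bash
python3 -m crank '[{"linear":[0,0.001,0],"dr":[0,0,0],"hand":-1},{"linear":[0,0.0015,0],"dr":[0,0,0],"hand":-1},{"linear":[0,0.002,0],"dr":[0,0,0],"hand":-1},{"linear":[0,0.0025,0],"dr":[0,0,0],"hand":-1},{"linear":[0,0.003,0],"dr":[0,0,0],"hand":-1},{"linear":[0,0.003,0],"dr":[0,0,0],"hand":-1}]' 40
python3 - <<'E'
from h import *
for i in range(2): im=bot.read_camera('scene');go([.685,.2577,.0818],270)
S=4; q=(proj(cam('scene'),[.64,.256,.08])[0]*S).astype(int); z=cv2.resize(im,None,fx=S,fy=S,interpolation=cv2.INTER_CUBIC)[q[1]-220:q[1]+220,q[0]-250:q[0]+250]
cv2.imwrite('pics/k.png',z)
E
```

```text
t: 27.48
eef_pos: [0.6844, 0.2574, 0.0767]
tool_rot: [0.002, -0.001, -0.706, 0.708]
contact_force: [-0.8, -0.8, 3.3]
gripper_width: 0.541
t 27.53 p [0.6844 0.2573 0.0766] jaw -90.29 q7 -2.14 lin mm [-0.6 -5.2 -0.4] dr [-0.16 -0.29  0.09] F [-1.2 -0.4  3.7] w 0.547
t 27.58 p [0.6844 0.2573 0.0766] jaw -90.29 q7 -2.14 lin mm [-0.5 -5.2 -0.4] dr [-0.16 -0.29  0.09] F [-1.6 -0.4  3.7] w 0.541
```

View pics/k.png

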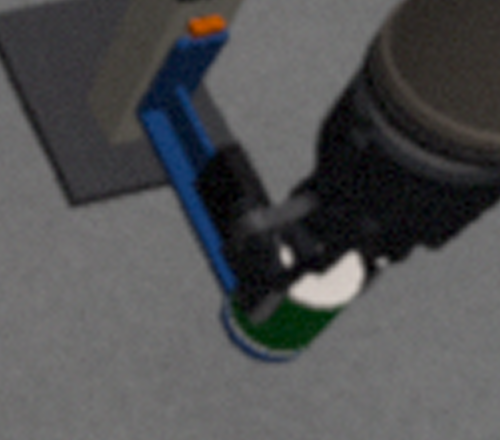

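Contact at 5 N, and the picture shows the spool flat on the seat (blue rim at (265,352)). I open and back off straight up.

```bash
python3 -m crank '[{"linear":[0,0,0],"dr":[0,0,0],"hand":0.15},{"linear":[0,0,0],"dr":[0,0,0],"hand":0.3},{"linear":[0,0,0],"dr":[0,0,0],"hand":0.5},{"linear":[0,0,0],"dr":[0,0,0],"hand":0.8},{"linear":[0,0,0],"dr":[0,0,0],"hand":1},{"linear":[0,0,0],"dr":[0,0,0],"hand":1},{"linear":[0,0,0],"dr":[0,0,0],"hand":1},{"linear":[0,0,0],"dr":[0,0,0],"hand":1}]'
python3 -m crank '[{"linear":[0,-0.01,0],"dr":[0,0,0],"hand":1},{"linear":[0,-0.025,0],"dr":[0,0,0],"hand":1},{"linear":[0,-0.05,0],"dr":[0,0,0],"hand":1},{"linear":[0,-0.08,0],"dr":[0,0,0],"hand":1},{"linear":[0,-0.115,0],"dr":[0,0,0],"hand":1},{"linear":[0,-0.15,0],"dr":[0,0,0],"hand":1},{"linear":[0,-0.16,0.03],"dr":[0,0,0],"hand":1},{"linear":[0,-0.16,0.06],"dr":[0,0,0],"hand":1},{"linear":[0,-0.16,0.09],"dr":[0,0,0],"hand":1},{"linear":[0,-0.16,0.12],"dr":[0,0,0],"hand":1}]'
python3 -m crank '[{"linear":[0,0,0.03],"dr":[0,0,0],"hand":1},{"linear":[0,0,0.03],"dr":[0,0,0],"hand":1},{"linear":[0,0,0.03],"dr":[0,0,0],"hand":1}]'
python3 - <<'E'
from h import *
np.set_printoptions(precision=4,suppress=True)
im=bot.read_camera('scene'); t=bot.read_camera('top'); cs={n:cam(n) for n in ['scene','top']}
S=4; crop=lambda i,n:cv2.resize(i,None,fx=S,fy=S,interpolation=cv2.INTER_CUBIC)[(lambda y:slice(max(y-220,0),max(y-220,0)+440))(int(proj(cs[n],[.63,.256,.08])[0][1]*S)),(lambda x:slice(x-200,x+200))(int(proj(cs[n],[.63,.256,.08])[0][0]*S))]
cv2.imwrite('pics/l.png',np.hstack([crop(im,'scene'),crop(t,'top')]))
for k in ['green_spool','brown_spool','spool_arm']:
    a=bot.place_of('scene',k);b=bot.place_of('top',k)
    print(k,[tri([cs['scene'],cs['top']],[np.array(x['xy']),np.array(y['xy'])]) for x in a[:1] for y in b[:1]])
go([0,0,0],270)
E
```

```text
t: 28.25
eef_pos: [0.6842, 0.2571, 0.076]
tool_rot: [0.003, -0.001, -0.706, 0.708]
contact_force: [-0.2, -0.3, 0.4]
gripper_width: 1.001
t: 29.08
eef_pos: [0.6843, 0.1366, 0.2391]
tool_rot: [0.001, -0.002, -0.706, 0.708]
contact_force: [0.3, 0.4, -0.7]
gripper_width: 0.998
t: 29.33
eef_pos: [0.6845, 0.1044, 0.2385]
tool_rot: [0.003, -0.003, -0.706, 0.709]
contact_force: [0.0, 1.2, 0.2]
gripper_width: 1.001
green_spool []
brown_spool [(array([ 0.6822, -0.1668, -0.0011]), np.float64(0.03707358198786286))]
spool_arm [(array([ 0.4831, -0.1221,  0.2455]), np.float64(9.046161129361508))]
t 29.73 p [0.6837 0.1087 0.2365] jaw -90.2 q7 -1.91 lin mm [682.8 238.3 110.4] dr [-0.17 -0.2   0.13] F [-0.4  0.   0.3] w 0.997
```

View pics/l.png

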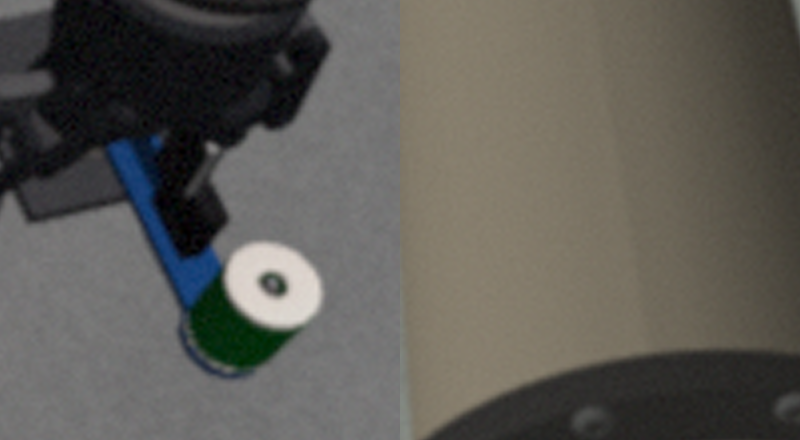

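The spool sits on the seat with the spindle tip in its hole at (272,284), but the gripper hides the catch. I move clear and check the catch and the poses by numbers.

```bash
python3 -m crank '[{"linear":[0,0,0.03],"dr":[0,0,0],"hand":1},{"linear":[0,0,0.06],"dr":[0,0,0],"hand":1},{"linear":[0,0,0.1],"dr":[0,0,0],"hand":1},{"linear":[0,0,0.13],"dr":[0,0,0],"hand":1},{"linear":[0,0,0.15],"dr":[0,0,0],"hand":1},{"linear":[0,0,0.15],"dr":[0,0,0],"hand":1},{"linear":[0,0,0.15],"dr":[0,0,0],"hand":1}]'
python3 - <<'E'
from h import *
np.set_printoptions(precision=4,suppress=True)
im=bot.read_camera('scene'); t=bot.read_camera('top'); cs={n:cam(n) for n in ['scene','top']}
def orange(i): 
    h=cv2.cvtColor(i,cv2.COLOR_BGR2HSV); m=(h[...,0]<14)&(h[...,1]>180)&(h[...,2]>120); m[:,:440]=0; m[:,520:]=0; m[:140]=0; m[215:]=0
    y,x=np.nonzero(m); return len(x),x.mean().round(1),y.mean().round(1)
print('orange before (out)',orange(cv2.imread('pics/scene0.png')),'now',orange(im))
for k in ['green_spool','brown_spool','mug','bottle']:
    a=bot.place_of('scene',k);b=bot.place_of('top',k)
    print(k,[tri([cs['scene'],cs['top']],[np.array(x['xy']),np.array(y['xy'])]) for x in a[:1] for y in b[:1]])
# plate top edge: topmost blue at the plate
b=im.astype(int); m=(b[...,0]>b[...,2]+35)&(b[...,0]>b[...,1]+15); m[:,:450]=0; y,x=np.nonzero(m[:215,:540]); print('blue extent',x.min(),y.min(),x.max(),y.max(),'pred plate top corners z.121',proj(cs['scene'],Tz([.5419,.2583,3.132],[(0,-.015,.121),(0,.015,.121),(-.006,0,.121)])).round(1).tolist(),'catch pred',proj(cs['scene'],Tz([.5419,.2583,3.132],[(-.008,0,.127),(0,0,.127)])).round(1).tolist())
e=max(bot.cut_out('scene','green_spool'),key=lambda r:r['score']); print(e['score'],e['extent'])
hsv=cv2.cvtColor(im,cv2.COLOR_BGR2HSV); f=((hsv[...,2]>170)&(hsv[...,1]<45)).astype(np.uint8); n,l,s,c=cv2.connectedComponentsWithStats(f)
for i in range(1,n):
    if 250<s[i,4]<1500 and c[i,0]>440: print('flange',s[i],c[i],onz(cs['scene'],c[i],.11))
go([0,0,0],270)
E
```

```text
t: 30.32
eef_pos: [0.683, -0.0439, 0.2369]
tool_rot: [0.004, -0.002, -0.706, 0.708]
contact_force: [0.3, 1.0, -0.3]
gripper_width: 0.999
orange before (out) (19, np.float64(482.8), np.float64(162.2)) now (18, np.float64(482.7), np.float64(162.2))
green_spool [(array([0.6791, 0.2555, 0.0453]), np.float64(0.5500502725520534))]
brown_spool [(array([ 0.6903, -0.1598, -0.0136]), np.float64(0.9150537739949145))]
mug [(array([ 0.5934, -0.4295,  0.0054]), np.float64(0.29373441546066864))]
bottle [(array([ 0.3469, -0.4224, -0.0169]), np.float64(0.6198133339808747))]
blue extent 467 164 494 214 pred plate top corners z.121 [[486.9, 162.3], [474.1, 165.2], [481.7, 165.9]] catch pred [[483.1, 165.0], [481.4, 162.0]]
0.79 [488.0, 215.0, 522.7, 243.7]
flange [499 213  24  21 347] [510.3112 223.072 ] [0.6854 0.2558 0.11  ]
flange [ 513  373   59   27 1115] [542.9704 388.7749] [0.9715 0.1587 0.11  ]
flange [468 387  47  13 313] [496.3962 395.1949] [0.961  0.0825 0.11  ]
t 30.87 p [ 0.683 -0.042  0.237] jaw -90.26 q7 -1.68 lin mm [682.7 238.3 -39.7] dr [-0.18 -0.26  0.12] F [-0.6 -0.7 -0.1] w 0.996
```

The catch is where it was when fully out, the spool is on the seat, the bystanders have not moved and the gripper is free. I hand in.

```bash
python3 -c "
from station import bot
print(bot.hand_in())"
```

```text
the job is handed in; nothing more can be done
None
```

The job is handed in at about 31 s: the blue arm is hooked in and pressed home, and the green spool is on the spindle. No verdict was reported.

- **Arm:** I fed both claws into the slots until the faces met (8.6 N), then pressed down until the force rose to about 22 N. In the last scene picture the orange catch covers almost the same pixels as before mounting (mean 482.7,162.2, against 482.8,162.2), so it is out. The plate top is within about 2 px of where it should be when home.
- **Spool:** I lowered it in hand to a 5 N contact and then let go. The last view shows it flat on the seat with the spindle tip in its hole. Triangulation puts it at (0.679, 0.256, 0.045).
- **Bystanders and robot:** Before and after estimates of the brown spool agree within about 20 mm, nearly all of it in height. The mug agrees within about 3 mm and the bottle within about 9 mm; both are compared in x and y only. The gripper touches nothing and stands well away, at TCP (0.683, -0.042, 0.237).

**Disagreements:** The spool met the seat about 5 mm lower than I had worked out, and the arm's last press went about 4 mm below the expected height. Slip in the grip plus the arm's allowed play and lean would explain both. I could not measure the lean itself.

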